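# Clear the jars, fetch the charcoal block, put the jars back

## Task

I need the charcoal block from the back of the steel jar tray, but the three jars stand tight around it: first stand all three jars upright on the slate slab, then lay the block flat in the middle of the firebrick with its long side along the brick, ready for soldering, and finally put each jar back upright on the cork pad in the tray that it came from. Set things down instead of dropping them, don't tip a jar over, and leave the hammer, the small tub and the tool pot where they are.

Things in the scene. Friction and masses are not known exactly. Their poses are not given: they have to be found in the camera images.
- jar_green: Loose closed jar, 58 mm in diameter, 100 mm tall, about 0.28 kg: green glass with a bright green band, black lid. Origin: centre of its underside, z up (round: yaw has no meaning). At the start it stands on one of the three pads of jar_tray; which one varies.
- jar_white: Loose closed jar, 58 mm in diameter, 104 mm tall, about 0.25 kg: white plastic with a blue band, white lid. Origin: centre of its underside, z up (round: yaw has no meaning). At the start it stands on one of the three pads of jar_tray; which one varies.
- jar_amber: Loose closed jar, 58 mm in diameter, 96 mm tall, about 0.26 kg: amber glass with a paper label, brass lid. Origin: centre of its underside, z up (round: yaw has no meaning). At the start it stands on one of the three pads of jar_tray; which one varies.
- charcoal_block: Loose black charcoal soldering block with a pale binding wire round its sides, 70 (its x) x 50 (its y) x 32 mm tall, about 0.06 kg. Origin: centre of its underside. It lies in jar_tray, x along the tray's x, about 5 mm from the jars on its left, right and robot side and 6 mm from the tray's far wall. A gripper does not fit down to it between the tall jars.
- jar_tray: Fixed open steel tray, 155 (x) x 200 (y) mm, walls 18 mm tall, 3 mm thick, floor top 3 mm above its origin (centre of its underside). Tan 64 mm cork pads on the floor mark the jars' places, centred at (32, 59), (32, -59) and (-37, 0) mm in its frame, jars within 2 mm; the block lies at (32, 0). Jars on the side pads have finger room along the tray's x, on the front pad along its y.
- slate_slab: Fixed flat dark blue-grey slate slab, 280 (x) x 130 (y) x 10 mm, empty at the start: the side area for the jars, big enough for three in a row along its x about 85 mm apart. Origin: centre of its underside (top 10 mm above it). It lies to the left or the right of the tray.
- firebrick: Fixed flat orange-tan firebrick, 230 (x) x 114 (y) x 30 mm, empty at the start: the block goes on its middle. Origin: centre of its underside (top 30 mm above it). It lies on the other side of the tray from the slate.
- hammer: Bystander: loose hammer, 240 mm long, lying beyond the tray on the right, head to the left. Origin: centre of its underside.
- small_tub: Bystander: loose low white lidded tub with a red band, 62 mm in diameter, 40 mm tall, behind the tray. Origin: centre of its underside.
- tool_pot: Bystander: loose copper pot, 80 mm in diameter and 90 mm tall, with tool handles sticking out up to 170 mm, at the far left. Origin: centre of its underside. (A fixed blue bench vise, 140 mm tall, stands at the far right corner of the bench, out of the way.)
Things that resemble listed ones, but are neither listed nor needed, are in the scene too. Of the things like the jar_amber, leave any that is pink; of the rest the larger one is meant.

How it is judged (in metres and radians):
On the way, in this order (a step that is already met when the one before it is completed fails the run):
1. all three jars stand upright and released on the slate slab, the block still in the tray (x of jar_green in the frame of slate_slab between -0.125 and 0.125 m and y of jar_green in the frame of slate_slab between -0.05 and 0.05 m and z of jar_green in the frame of slate_slab between 0.005 and 0.015 m and angle between each of jar_green, jar_white, jar_amber's own z axis and vertical below 0.1 rad and linear speed of each of jar_green, jar_white, jar_amber below 0.03 m/s and contact force between the fingers and jar_green below 0.05 N and x of jar_white in the frame of slate_slab between -0.125 and 0.125 m and y of jar_white in the frame of slate_slab between -0.05 and 0.05 m and z of jar_white in the frame of slate_slab between 0.005 and 0.015 m and contact force between the fingers and jar_white below 0.05 N and x of jar_amber in the frame of slate_slab between -0.125 and 0.125 m and y of jar_amber in the frame of slate_slab between -0.05 and 0.05 m and z of jar_amber in the frame of slate_slab between 0.005 and 0.015 m and contact force between the fingers and jar_amber below 0.05 N and distance of charcoal_block from where it was at the start of the episode below 0.05 m), for 0.2 s.
2. the charcoal block lies flat and released in the middle of the firebrick, along it (horizontal distance between charcoal_block and firebrick below 0.02 m and z of charcoal_block in the frame of firebrick between 0.026 and 0.034 m and angle between the x axis of charcoal_block and the x axis of firebrick, either way round below 0.2 rad and angle between charcoal_block's own z axis and vertical below 0.1 rad and linear speed of charcoal_block below 0.02 m/s and contact force between the fingers and charcoal_block below 0.05 N), for 0.2 s.
At the end, for the whole second after the job is handed in: Each jar stands upright (within 0.1 rad), at rest, within 15 mm of where it stood at the start; the charcoal block lies flat (within 0.1 rad) and at rest on the firebrick, its centre within 20 mm of the brick's middle and its long side within 0.2 rad of the brick's (distance of each of jar_green, jar_white, jar_amber from where it was at the start of the episode below 0.015 m and angle between each of jar_green, jar_white, jar_amber, charcoal_block's own z axis and vertical below 0.1 rad and linear speed of each of jar_green, jar_white, jar_amber, charcoal_block below 0.02 m/s and horizontal distance between charcoal_block and firebrick below 0.02 m and z of charcoal_block in the frame of firebrick between 0.026 and 0.034 m and angle between the x axis of charcoal_block and the x axis of firebrick, either way round below 0.2 rad); the robot touches nothing.
It fails at once if a bystander (hammer, small tub, tool pot) is moved by more than 30 mm (distance of any of hammer, small_tub, tool_pot from where it was at the start of the episode above 0.03 m).
It fails at once if a jar is tipped by more than 0.6 rad (angle between any of jar_green, jar_white, jar_amber's own z axis and vertical above 0.6 rad).
It fails at once if a jar or the block is dropped (falls free by more than about 3 cm: faster than 0.8 m/s out of the fingers) ((linear speed of jar_green above 0.8 m/s and contact force between the fingers and jar_green below 0.01 N) or (linear speed of jar_white above 0.8 m/s and contact force between the fingers and jar_white below 0.01 N) or (linear speed of jar_amber above 0.8 m/s and contact force between the fingers and jar_amber below 0.01 N) or (linear speed of charcoal_block above 0.8 m/s and contact force between the fingers and charcoal_block below 0.01 N)).
It also fails if it takes over 138 s, if anything falls off the work surface, if the arm or the gripper's body presses on something with over 40 N, if the wrist force passes 120 N, or if a joint passes its speed limit or range.

## Robot

A 6-joint arm with a two-finger parallel gripper is mounted at the origin on the work surface. World frame = base frame: x ahead of the robot, y to its left, z up, the work surface at z = 0. Lengths are in m, angles in degrees, forces in N, time in s.
With the tool pointing down it reaches from about 0.3 to 0.75 m from the base axis. Payload 8.5 kg.
Tool frame: the origin (TCP) lies at the very end of the fingers, on their centre line; the grasp point (between the pads) lies 19 mm behind it (env.grip_point_offset is the distance from the TCP to the grasp point, in m); z points along the fingers, y is the direction in which the jaws open and shut (so a half turn about z gives the same grasp; the last joint's range is limited). The gripper opens to 85 mm and grips with 20 to 120 N. Pads are 22 mm wide; open, the fingers measure 114 mm over their backs; the gripper's body (76 mm by 85 mm) begins 54 mm behind the grasp point. The pads swing forward as they close: fully open they stand 13 mm farther back than shut.
Start: joints at [63.123, 21.807, 74.336, -0, 83.858, -12.336], TCP at [0.138, 0.532, 0.231] pointing down, gripper open.
Joint ranges: [-178.18, 178.18], [-50.72, 133.34], [12.68, 142.11], [-81.47, 261.47], [9.98, 163.14], [-165.26, 165.26]. Speed limits (degrees/s): [136.94, 136.94, 180, 180, 180, 180].

## Interface

Orientations are given as a 3x3 rotation matrix whose columns are the frame's x, y, z axes.
In Python, from rig import env gives the robot as it stands.
- The arm moves only by the tool move_arm, never from a script. Its argument "moves" is a list of rows, each a list of 4 numbers: the shift along the tool's x, y, z in mm, then the turn about the tool's z in rad. In form: [[tx, ty, tz, spin], ...]. A call has 1 to 20 rows; each row is the pose to reach, as a shift and turn from the pose commanded when the call began, along the tool's axes at that moment; what a row does not reach only later rows make up. A row lasts 1/10 s, in which the tool goes at most 50 mm and 8.59 degrees, less where a joint would pass 70% of its speed; a pose out of reach is approached as far as the arm can. A call with a gripper value outside its range is refused whole. "grip" is the closure, from 0 (fully open) to 1 (shut), set as the call begins (left out, the last holds). The fingers move at their own pace and stop on an object; "grip_force" is the grip in N (left out, the last holds). Time passes only in rows, so rows that repeat a pose let the fingers close. It gives the time, the measured TCP pose, the force and the opening at its end, in the units of the state.
- env.observe(): the state, without advancing time (a new reading comes with each control period).
- env.get_image(name): name is "scene" or "top" or "wrist"; returns the picture (384x512x3 uint8, red, green, blue); there is no depth.
- env.get_calibration(name): a dict with "fovy" (degrees; the focal length in pixels is half the picture's height over the tangent of half this angle, whatever the lens; pixels are square), "cx", "cy" (the principal point, pixels), "extrinsics" (4x4, takes a point from world to camera coordinates); the wrist camera has in their place "tool_from_camera" (4x4, takes a point from camera to tool coordinates, whose origin is the TCP and whose axes are the flange's). Camera axes: x right, y up, looking along -z (the intrinsics and any distortion apply to the point x, -y, -z); pixel columns grow to the right and rows downward; lengths in m; the calibration is good to about 2 mm. A picture is of the moment at which its call begins: read the wrist's pose just before it. get_calibration takes no time and is no camera call.
- env.close_job(): hands the job in, once; it reports no verdict.
Trained networks look in the newest picture that a camera, given by its name, has taken for a name from the list of things; names that differ only in an ending like _2 or _b are one class to them, and where a whole thing is asked for, a point or a joint stands for the part that bears it (a point fixed in the world has none). Each returns a list of dicts, best first, with "conf" (0 to 1); they miss things now and then, are a little off and sometimes report something else, mostly with a low value. They report only what shows in the picture. A call takes as long as a camera call. They do not tell look-alikes from the thing itself.
- env.silhouettes(camera, name): "region" (384x512 bool, what is visible of it) and "point" ([row, column] in pixels, amid what is visible of it).
- env.tip_of(camera, name): "point" ([row, column] in pixels: a listed point, or the origin of a listed thing).
The state is a dict: "time_s": time; "q": joint angles; "qvel": joint speeds; "joint_efforts": joint torques, N m; "position": TCP position; "tool_rot": TCP orientation; "ft_force": force on the tool from outside, world axes, zero at the start; "wrist_torque": the same for the moment, N m; "grip_width": finger opening in m.
Only numpy, scipy, OpenCV 4.12 (cv2) and the standard library are available. Lean on these libraries where they do the work, as an engineer would, in place of code of your own. Each camera call takes 0.05 s, during which the arm holds its last target.

## Working session

There is one attempt and no reset: what is moved stays moved. The work goes in short steps, Python scripts to look and compute and a tool call to move; the robot and the scene stay as the last step left them, time stands still between calls to the robot, and variables do not carry over. Pictures are saved under pics/ and viewed, and the job is handed in when it is done.

Besides the shell and the picture viewer there is one more tool, called by a JSON object that holds its "api" and its "payload", one argument or row to a line. move_arm: Moves the arm, as the interface text tells. Its arguments: {"type":"object","properties":{"moves":{"type":"array"},"grip":{"type":"number"},"grip_force":{"type":"number"}},"required":["moves"]}

```bash
mkdir -p pics; ls; python3 - <<'E'
from rig import env
import cv2,numpy as np
o=env.observe(); print(o)
for n in ['scene','top','wrist']:
    im=env.get_image(n); cv2.imwrite(f'pics/{n}0.png',im[:,:,::-1]); c=env.get_calibration(n); print(n,c)
E
```

```text
pics
{'time_s': 0.0, 'q': array([ 6.31247620e+01,  2.18414189e+01,  7.43868757e+01, -2.09960570e-03,
        8.38580437e+01, -1.23364086e+01]), 'qvel': array([-0.03258594, -0.07485977, -0.04645958, -0.04327564,  0.09620674,
        0.03308669]), 'joint_efforts': array([-1.50932854e-03, -4.48468995e+01, -2.31267840e+01, -3.31651036e-04,
        4.86966746e-03, -9.12215370e-07]), 'position': array([0.13794467, 0.53210196, 0.23069527]), 'tool_rot': array([[-9.67978634e-01,  2.51031758e-01, -6.48687390e-04],
       [ 2.51032433e-01,  9.67977720e-01, -1.36060237e-03],
       [ 2.86360535e-04, -1.47987560e-03, -9.99998864e-01]]), 'ft_force': array([-0.04225472,  0.6708924 , -0.02389101]), 'wrist_torque': array([-0.01809354,  0.00944025, -0.01382322]), 'grip_width': 0.08526526922515838}
scene {'fovy': 51.880740022938745, 'cx': 251.44160916242745, 'cy': 190.64753126647065, 'extrinsics': array([[ 0.05607534,  0.99838112,  0.0095239 , -0.02702912],
       [-0.81848296,  0.04050412,  0.57310126,  0.44243174],
       [ 0.57178772, -0.039932  ,  0.81942922, -1.40827353],
       [ 0.        ,  0.        ,  0.        ,  1.        ]])}
top {'fovy': 50.04194568761777, 'cx': 257.9446930453481, 'cy': 192.9310239347043, 'extrinsics': array([[ 0.01692999, -0.99972615,  0.01615545, -0.02429686],
       [ 0.99420072,  0.01854821,  0.1059287 , -0.58228066],
       [-0.10619935,  0.01426839,  0.99424248, -1.10113705],
       [ 0.        ,  0.        ,  0.        ,  1.        ]])}
wrist {'fovy': 59.61742725692841, 'cx': 255.00780607663413, 'cy': 190.82739527329505, 'tool_from_camera': array([[-7.85965172e-04,  9.51219668e-01,  3.08513412e-01,
         7.92672593e-02],
       [ 9.99998939e-01,  1.12598009e-03, -9.24076733e-04,
         2.83136392e-04],
       [-1.22637992e-03,  3.08512359e-01, -9.51219544e-01,
        -1.42274822e-01],
       [ 0.00000000e+00,  0.00000000e+00,  0.00000000e+00,
         1.00000000e+00]])}
```

View pics/top0.png

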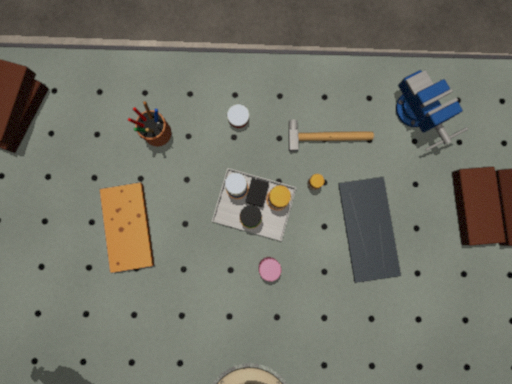

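View pics/scene0.png

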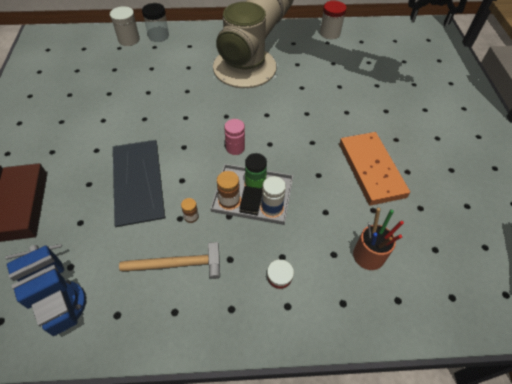

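View pics/wrist0.png

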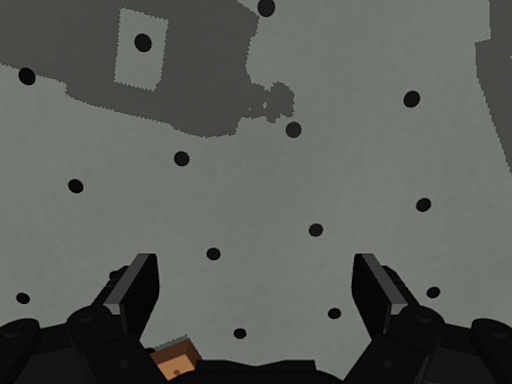

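The top picture shows the tray at (254,204), with the white jar at the left pad (236,184), an amber one at the right pad (280,197), the black-lidded green one at the front pad (251,216) and the block at (258,193). The slate is at (369,229) and the firebrick at (127,227).

Amber candidates: (280,197) in the tray, a small one at (317,181), and a pink one at (270,270). The pink one is excluded and the larger of the rest is (280,197). I'll confirm this in a crop and measure.

```bash
cat > h.py <<'E'
from rig import env
import numpy as np, cv2
def ray(cam,r,c,o=None):
    k=env.get_calibration(cam); f=192/np.tan(np.radians(k['fovy']/2))
    d=np.array([(c-k['cx'])/f,-(r-k['cy'])/f,-1.])
    if 'extrinsics' in k:
        T=np.linalg.inv(k['extrinsics'])
    else:
        o=o or env.observe(); W=np.eye(4); W[:3,:3]=o['tool_rot']; W[:3,3]=o['position']; T=W@k['tool_from_camera']
    return T[:3,3],T[:3,:3]@d
def onz(cam,r,c,z,o=None):
    p,d=ray(cam,r,c,o); return p+d*(z-p[2])/d[2]
def proj(cam,P,o=None):
    k=env.get_calibration(cam); f=192/np.tan(np.radians(k['fovy']/2))
    if 'extrinsics' in k: E=k['extrinsics']
    else:
        o=o or env.observe(); W=np.eye(4); W[:3,:3]=o['tool_rot']; W[:3,3]=o['position']; E=np.linalg.inv(W@k['tool_from_camera'])
    q=E[:3,:3]@np.asarray(P)+E[:3,3]
    return k['cy']-f*q[1]/-q[2]*1.0, k['cx']+f*q[0]/-q[2]
E
python3 - <<'E'
from h import *
print(env.observe()['time_s'])
H=dict(jar_tray=0.018,slate_slab=0.01,firebrick=0.03,charcoal_block=.035)
for n in H:
  S=env.silhouettes('top',n)
  for s in S[:2]:
    if s['conf']<.3: continue
    m=s['region'].astype(np.uint8); cs,_=cv2.findContours(m,cv2.RETR_EXTERNAL,cv2.CHAIN_APPROX_NONE)
    c=max(cs,key=cv2.contourArea)[:,0,:]
    W=np.array([onz('top',y,x,H[n])[:2] for x,y in c])
    r=cv2.minAreaRect((W*1000).astype(np.float32)); print(n,round(s['conf'],2),s['point'],m.sum(),r)
for n,h in dict(jar_green=.103,jar_white=.107,jar_amber=.099).items():
  for s in env.silhouettes('top',n)[:4]:
    print(n,s['conf'],s['point'],s['region'].sum())
  for s in env.tip_of('top',n)[:4]: print(' tip',s['conf'],s['point'],onz('top',*s['point'],.004))
for s in env.tip_of('top','charcoal_block')[:4]: print(' tip',s['conf'],s['point'],onz('top',*s['point'],.003))
for s in env.tip_of('top','jar_tray')[:4]: print(' tip',s['conf'],s['point'],onz('top',*s['point'],.0))
im=cv2.imread('pics/top0.png')[150:300,200:340]; cv2.imwrite('pics/crop0.png',cv2.resize(im,None,fx=4,fy=4,interpolation=cv2.INTER_CUBIC))
im=cv2.imread('pics/scene0.png')[110:230,160:310]; cv2.imwrite('pics/crop1.png',cv2.resize(im,None,fx=5,fy=5,interpolation=cv2.INTER_CUBIC))
E
```

```text
0.15
jar_tray 0.79 [207.0, 261.1] 2329 ((554.4645385742188, -3.3583908081054688), (202.82615661621094, 156.9475555419922), 75.22767639160156)
slate_slab 0.58 [115.9, 236.3] 420 ((806.4987182617188, 47.978759765625), (67.49720764160156, 60.06608581542969), 1.2759733200073242)
slate_slab 0.56 [228.1, 367.8] 4825 ((491.9130859375, -324.3681640625), (284.4423522949219, 137.3104248046875), 9.065603256225586)
firebrick 0.67 [226.4, 127.7] 3707 ((485.05047607421875, 342.260498046875), (229.09857177734375, 123.64217376708984), 10.416580200195312)
charcoal_block 0.77 [192.8, 259.0] 499 ((585.9791259765625, -9.18869400024414), (53.489994049072266, 73.5491943359375), 74.13829040527344)
charcoal_block 0.71 [227.7, 124.9] 3830 ((485.2743225097656, 340.5900573730469), (231.9925079345703, 122.61819458007812), 10.495850563049316)
jar_green 0.65 [215.0, 248.3] 413
 tip 0.59 [214.9, 249.2] [0.52316554 0.00912968 0.004     ]
jar_white 0.69 [186.7, 235.2] 397
 tip 0.71 [190.3, 237.8] [0.59191551 0.04257923 0.004     ]
jar_amber 0.7 [197.4, 278.5] 397
jar_amber 0.6 [179.6, 314.5] 191
 tip 0.76 [183.8, 313.6] [ 0.61445813 -0.17148043  0.004     ]
 tip 0.75 [267.1, 270.6] [ 0.37980717 -0.05283497  0.004     ]
 tip 0.65 [198.5, 275.4] [ 0.57066255 -0.06375552  0.004     ]
 tip 0.67 [193.6, 258.5] [ 0.58375673 -0.01593622  0.003     ]
 tip 0.68 [204.7, 256.2] [ 0.55248383 -0.01002628  0.        ]
 tip 0.3 [117.8, 237.5] [0.80259868 0.04823426 0.        ]
```

View pics/crop0.png

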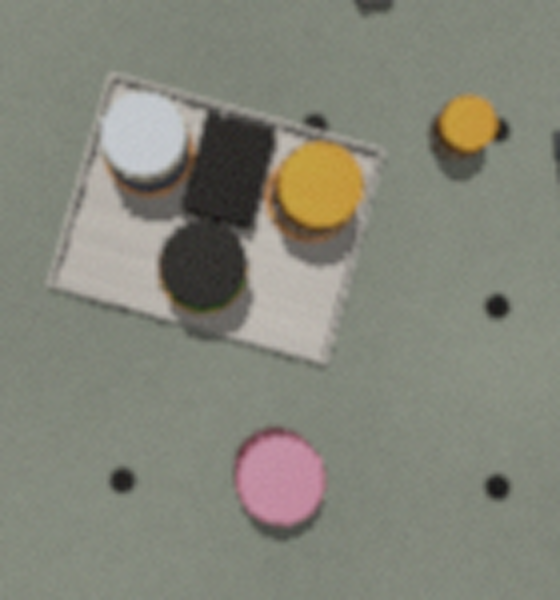

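View pics/crop1.png

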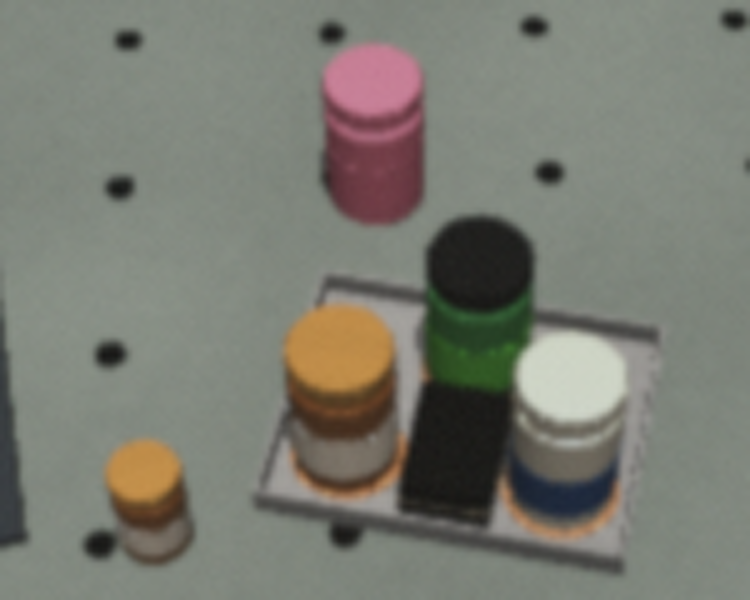

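The crops confirm it: brass-lidded amber jar with paper label in the tray at (280,196), clearly larger than the one at (317,181), and the pink one is separate. Next, the lid centres give the tray pose.

```bash
python3 - <<'E'
from h import *
L=dict(white=(183.25,235.75,.109),amber=(196,280,.101),green=(216,250.75,.105))
P={k:onz('top',*v)[:2] for k,v in L.items()}
print(P)
pads=np.array([[.032,.059],[.032,-.059],[-.037,0]]); W=np.array([P['white'],P['amber'],P['green']])
a=pads-pads.mean(0); b=W-W.mean(0)
th=np.arctan2((a[:,0]*b[:,1]-a[:,1]*b[:,0]).sum(),(a*b).sum()); R=np.array([[np.cos(th),-np.sin(th)],[np.sin(th),np.cos(th)]])
t=W.mean(0)-R@pads.mean(0); print('yaw',np.degrees(th),'t',t,'res',W-(pads@R.T+t), 'block',R@[.032,0]+t)
# tray rim corners by crop
for c in [(113,75),(384,152),(325,362),(50,286)]:
    print(onz('top',150+c[1]/4,200+c[0]/4,.018))
# scene camera: lids centres
for n,(x,y,h) in dict(white=(571,382,.109),amber=(341,355,.101),green=(480,268,.105)).items(): print(n,onz('scene',110+y/5,160+x/5,h))
print(env.get_calibration('wrist')['tool_from_camera'][:3,3])
E
```

```text
{'white': array([0.59822169, 0.04456277]), 'amber': array([ 0.56825209, -0.07000818]), 'green': array([0.51509939, 0.00451034])}
yaw -14.511732040535344 t [ 0.55181152 -0.00472315] res [[ 6.46971234e-04  1.86740095e-04]
 [ 2.45597124e-04 -1.48835898e-04]
 [-8.92568358e-04 -3.79041966e-05]] block [ 0.5827906  -0.01274166]
[0.65052536 0.07013842 0.018     ]
[ 0.59985057 -0.12014905  0.018     ]
[ 0.45352837 -0.08051514  0.018     ]
[0.5024194  0.10992387 0.018     ]
white [0.6064517  0.04822979 0.109     ]
amber [ 0.57842965 -0.06489724  0.101     ]
green [0.52907339 0.00815479 0.105     ]
[ 0.07926734  0.00028279 -0.14227453]
```

The scene camera disagrees with the top one by about 10 mm, so I'll take a close wrist view over the tray.

{"api": "move_arm", "payload": {
  "moves": [
    [-45,-37,-5,0],
    [-90,-74,-10,0],
    [-130,-107,-15,0],
    [-170,-140,-20,0],
    [-210,-173,-20,0],
    [-250,-206,-20,0],
    [-290,-240,-20,0],
    [-330,-273,-20,0],
    [-370,-306,-20,0],
    [-410,-339,-20,0],
    [-445,-368,-20,0],
    [-475,-392,-20,0],
    [-495,-409,-20,0],
    [-503,-416,-20,0],
    [-503,-416,-20,0],
    [-503,-416,-20,0],
    [-503,-416,-20,0]
  ],
  "grip": 0
}}

```text
time_s: 2.45
position: [0.5198, 0.0047, 0.2516]
tool_rot: [[-0.968, 0.25, 0.0], [0.25, 0.968, 0.0], [-0.0, 0.0, -1.0]]
ft_force: [-0.6, -0.1, 0.7]
grip_width: 0.0851
```

```bash
python3 - <<'E'
from h import *
o=env.observe(); print(o['time_s'],o['position'],o['q'].round(1)); print(o['tool_rot'].round(4))
im=env.get_image('wrist'); cv2.imwrite('pics/w1.png',im[:,:,::-1]); np.save('w1_o.npy',o,allow_pickle=True)
for n in ['jar_green','jar_white','jar_amber','charcoal_block','jar_tray']:
  for s in env.tip_of('wrist',n)[:3]: print(n,s['conf'],s['point'],onz('wrist',*s['point'],.004,o))
E
```

```text
2.45 [0.51981172 0.00472129 0.25162429] [-12.5  17.9  76.9   0.   85.2 -88.1]
[[-9.684e-01  2.495e-01  1.000e-04]
 [ 2.495e-01  9.684e-01  2.000e-04]
 [-1.000e-04  2.000e-04 -1.000e+00]]
jar_white 0.6 [206.4, 303.2] [0.60040707 0.04648125 0.004     ]
jar_amber 0.93 [256.4, 145.2] [ 0.61689449 -0.16765431  0.004     ]
jar_amber 0.65 [200.5, 208.1] [ 0.56334603 -0.06557104  0.004     ]
jar_amber 0.61 [39.5, 176.9] [ 0.38055515 -0.04455039  0.004     ]
charcoal_block 0.81 [204.9, 257.5] [ 0.58424706 -0.00797591  0.004     ]
```

View pics/w1.png

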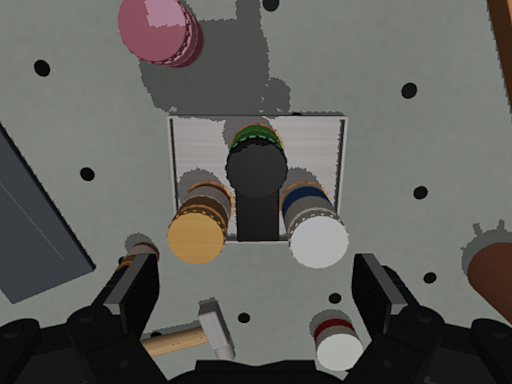

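The wrist view shows the tray squarely: lids green (256,168), amber (197,238), white (318,240); block end visible at (257,220). Measuring lids and rim from here.

```bash
python3 - <<'E'
from h import *
o=np.load('w1_o.npy',allow_pickle=True).item()
im=cv2.imread('pics/w1.png')
c=cv2.resize(im[100:290,150:370],None,fx=3.6,fy=3.15,interpolation=cv2.INTER_CUBIC) if 0 else cv2.resize(im[105:280,155:365],None,fx=3.4,fy=3.4,interpolation=cv2.INTER_CUBIC)
cv2.imwrite('pics/w1c.png',c)
L=dict(white=(240,318,.109),amber=(238,197,.101),green=(168,256.5,.105))
W=np.array([onz('wrist',*v,o)[:2] for v in L.values()]); print(W)
pads=np.array([[.032,.059],[.032,-.059],[-.037,0]])
a=pads-pads.mean(0); b=W-W.mean(0)
th=np.arctan2((a[:,0]*b[:,1]-a[:,1]*b[:,0]).sum(),(a*b).sum()); R=np.array([[np.cos(th),-np.sin(th)],[np.sin(th),np.cos(th)]])
t=W.mean(0)-R@pads.mean(0); print('yaw',np.degrees(th),'t',t,'res',W-(pads@R.T+t))
for r,cc in [(116,168.5),(116,348)]: 
  p=onz('wrist',r,cc,.018,o)[:2]; print(p, R.T@(p-t))
for c_ in [(113,75),(384,152),(325,362),(50,286)]:
  p=onz('top',150+c_[1]/4,200+c_[0]/4,.018)[:2]; print('top',R.T@(p-t))
E
```

```text
[[ 0.59449647  0.04710135]
 [ 0.56742321 -0.06462854]
 [ 0.51367952  0.00829433]]
yaw -13.814734630280466 t [ 0.54979341 -0.00092857] res [[-0.00045948 -0.00162232]
 [ 0.00064368  0.00123439]
 [-0.00018419  0.00038793]]
[ 0.45375425 -0.0756638 ] [-0.07541551 -0.0955059 ]
[0.50317833 0.11541821] [-0.07304829  0.10185031]
top [0.08084847 0.09306432]
top [ 0.077077   -0.10381897]
top [-0.07447644 -0.10027083]
top [-0.07247332  0.09633368]
```

View pics/w1c.png

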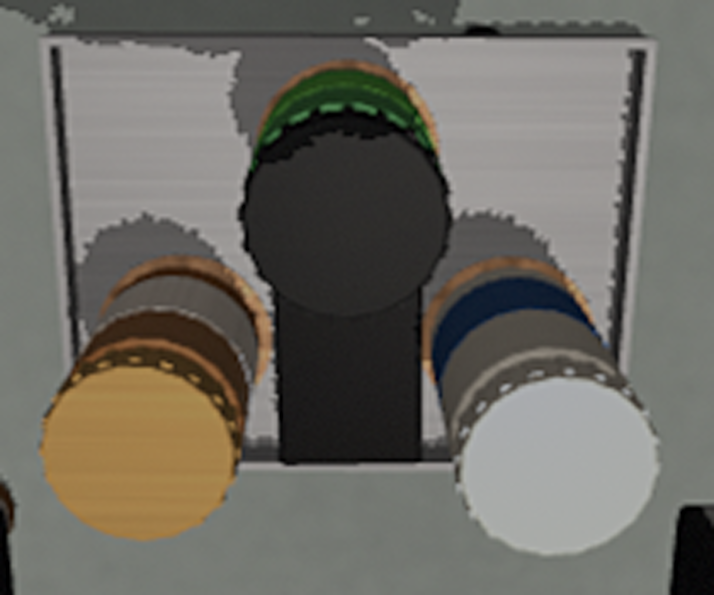

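{"api": "move_arm", "payload": {
  "moves": [
    [-10,-8,0,0.145],
    [-20,-16,0,0.29],
    [-30,-26,0,0.435],
    [-40,-36,0,0.58],
    [-50,-44,0,0.725],
    [-58,-50,0,0.87],
    [-64,-57,0,1.015],
    [-64,-57,0,1.16],
    [-64,-57,0,1.305],
    [-64,-57,0,1.45],
    [-64,-57,0,1.571],
    [-64,-57,0,1.571],
    [-64,-57,0,1.571],
    [-64,-57,0,1.571]
  ]
}}

```text
time_s: 4.15
position: [0.5681, -0.0678, 0.2513]
tool_rot: [[0.249, 0.969, -0.0], [0.969, -0.249, 0.0], [0.0, -0.0, -1.0]]
ft_force: [0.2, 0.7, 0.0]
grip_width: 0.0856
```

```bash
cat >> h.py <<'E'
def go(x,y,z,yaw=None):
    """print the move needed; yaw = wanted world angle (deg) of tool y (mod 180)"""
    o=env.observe(); R=o['tool_rot']; d=R.T@(np.array([x,y,z])-o['position'])*1000
    s=0
    if yaw is not None:
        cur=np.degrees(np.arctan2(R[1,1],R[0,1])); dy=(yaw-cur+90)%180-90; s=-np.radians(dy)
    print('t',o['time_s'],'pos',o['position'].round(4),'q1,q6',o['q'][[0,5]].round(1),'yaw_y',np.degrees(np.arctan2(R[1,1],R[0,1])).round(1),'MOVE',d.round(1),round(s,3),'F',o['ft_force'].round(1),'w',round(o['grip_width'],4))
E
python3 - <<'E'
from h import *
go(.568,-.067,.056,-14.5)
im=env.get_image('wrist'); cv2.imwrite('pics/w2.png',im[:,:,::-1])
E
```

```text
t 4.15 pos [ 0.5681 -0.0678  0.2513] q1,q6 [-18.7  -4.2] yaw_y -14.4 MOVE [  0.7  -0.3 195.3] 0.002 F [0.2 0.7 0. ] w 0.0856
```

View pics/w2.png

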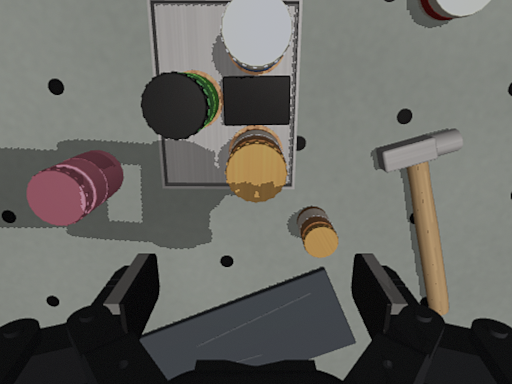

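Amber lid at (257,172) is centred between the jaws by column. A quick check of its position from this view.

```bash
python3 - <<'E'
from h import *
o=env.observe()
print(onz('wrist',172,257,.101,o), onz('wrist',34,256.5,.109,o),onz('wrist',105,176,.105,o), 'block top',onz('wrist',100,256,.035,o))
E
```

```text
[ 0.57032192 -0.06556712  0.101     ] [0.59785901 0.04354481 0.109     ] [0.51936199 0.00839055 0.105     ] block top [ 0.58443268 -0.00773809  0.035     ]
```

{"api": "move_arm", "payload": {
  "moves": [
    [1,0,30,0],
    [1,0,60,0],
    [1,0,90,0],
    [1,0,115,0],
    [1,0,135,0],
    [1,0,155,0],
    [1,0,170,0],
    [1,0,183,0],
    [1,0,192,0],
    [1,0,195,0],
    [1,0,195,0],
    [1,0,195,0]
  ]
}}

```text
time_s: 5.4
position: [0.5687, -0.067, 0.0569]
tool_rot: [[0.251, 0.968, 0.001], [0.968, -0.251, -0.0], [-0.0, 0.001, -1.0]]
ft_force: [0.1, -0.4, 0.1]
grip_width: 0.0854
```

{"api": "move_arm", "payload": {
  "moves": [
    [0,0,0,0],
    [0,0,0,0],
    [0,0,0,0],
    [0,0,0,0],
    [0,0,0,0],
    [0,0,0,0],
    [0,0,0,0],
    [0,0,0,0],
    [0,0,0,0],
    [0,0,0,0]
  ],
  "grip": 1,
  "grip_force": 40
}}

```text
time_s: 6.4
position: [0.5687, -0.067, 0.0571]
tool_rot: [[0.251, 0.968, 0.001], [0.968, -0.251, -0.0], [-0.0, 0.001, -1.0]]
ft_force: [0.0, 0.3, 5.5]
grip_width: 0.0568
```

```bash
python3 - <<'E'
from h import *
go(.568,-.067,.056,-14.5)
im=env.get_image('wrist'); cv2.imwrite('pics/w3.png',im[:,:,::-1])
E
```

```text
t 6.4 pos [ 0.5687 -0.067   0.0571] q1,q6 [-18.6  -4. ] yaw_y -14.5 MOVE [-0.2 -0.7  1.1] -0.001 F [0.  0.3 5.5] w 0.0568
```

View pics/w3.png

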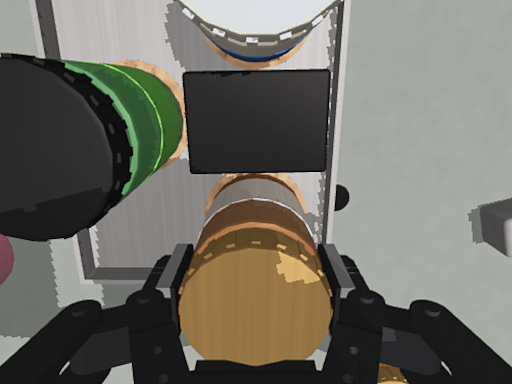

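Gripped at (255,270), width 57 mm. Lifting.

{"api": "move_arm", "payload": {
  "moves": [
    [0,0,-10,0],
    [0,0,-25,0],
    [0,0,-45,0],
    [0,0,-70,0],
    [0,0,-95,0],
    [0,0,-120,0],
    [0,0,-140,0],
    [0,0,-152,0],
    [0,0,-155,0],
    [0,0,-155,0],
    [0,0,-155,0]
  ]
}}

```text
time_s: 7.55
position: [0.568, -0.0667, 0.2102]
tool_rot: [[0.251, 0.968, -0.002], [0.968, -0.251, 0.001], [0.0, -0.002, -1.0]]
ft_force: [-0.1, 0.2, -2.0]
grip_width: 0.0564
```

```bash
python3 - <<'E'
from h import *
go(.576,-.311,.212,-81)
E
```

```text
t 7.55 pos [ 0.568  -0.0667  0.2102] q1,q6 [-18.6  -4. ] yaw_y -14.6 MOVE [-234.4   69.1   -2. ] 1.16 F [-0.1  0.2 -2. ] w 0.0564
```

{"api": "move_arm", "payload": {
  "moves": [
    [-8,2,0,0.05],
    [-24,7,0,0.13],
    [-45,13,0,0.24],
    [-70,20,0,0.36],
    [-95,28,0,0.48],
    [-120,35,0,0.6],
    [-145,43,0,0.72],
    [-170,50,0,0.84],
    [-192,57,0,0.95],
    [-210,62,0,1.04],
    [-224,66,0,1.11],
    [-231,68,0,1.15],
    [-234,69,0,1.16],
    [-234,69,0,1.16],
    [-234,69,0,1.16],
    [-234,69,0,1.16]
  ]
}}

```text
time_s: 9.15
position: [0.5765, -0.3101, 0.2113]
tool_rot: [[0.988, 0.157, -0.0], [0.157, -0.988, 0.0], [-0.0, -0.0, -1.0]]
ft_force: [-0.1, -0.2, -1.6]
grip_width: 0.0569
```

```bash
python3 - <<'E'
from h import *
go(.576,-.311,.064,-81)
o=env.observe()
im=env.get_image('wrist'); cv2.imwrite('pics/w4.png',im[:,:,::-1])
im=env.get_image('top'); cv2.imwrite('pics/t4.png',im[:,:,::-1])
E
```

```text
t 9.15 pos [ 0.5765 -0.3101  0.2113] q1,q6 [-38.6  42.3] yaw_y -80.9 MOVE [ -0.6   0.8 147.3] 0.001 F [-0.1 -0.2 -1.6] w 0.0569
```

View pics/w4.png

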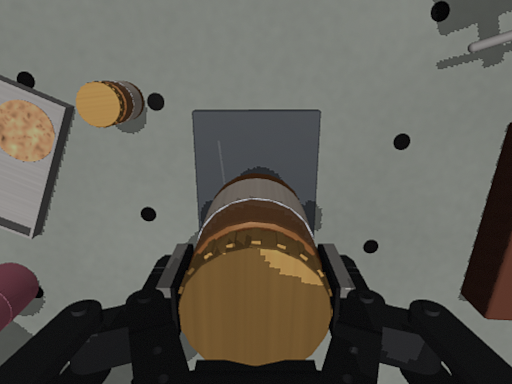

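View pics/t4.png

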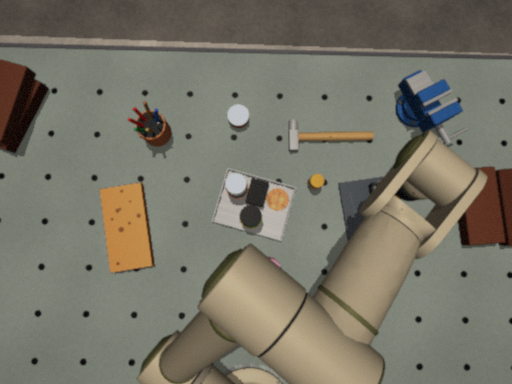

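Slate's far edge is at row 110, columns 192–320, so the jar is centred and aligned. Lowering.

{"api": "move_arm", "payload": {
  "moves": [
    [0,0,15,0],
    [0,0,40,0],
    [0,0,70,0],
    [0,0,95,0],
    [0,0,115,0],
    [0,0,130,0],
    [0,0,138,0],
    [0,0,143,0],
    [0,0,146,0],
    [0,0,147,0],
    [0,0,147,0]
  ]
}}

```text
time_s: 10.35
position: [0.5766, -0.3108, 0.0648]
tool_rot: [[0.988, 0.156, 0.001], [0.156, -0.988, -0.001], [0.001, 0.001, -1.0]]
ft_force: [1.5, -0.2, -2.6]
grip_width: 0.0568
```

```bash
python3 - <<'E'
from h import *
go(.576,-.311,.0626,-81)
im=env.get_image('scene'); cv2.imwrite('pics/s4.png',cv2.resize(im[120:240,70:230,::-1],None,fx=4,fy=4))
E
```

```text
t 10.35 pos [ 0.5766 -0.3108  0.0648] q1,q6 [-38.7  42.4] yaw_y -81.0 MOVE [-0.6  0.1  2.2] -0.0 F [ 1.5 -0.2 -2.6] w 0.0568
```

View pics/s4.png

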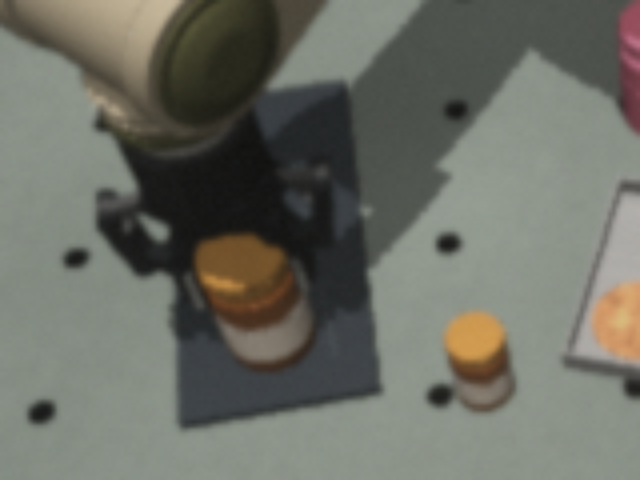

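Jar is just above the slate; continuing in 1 mm steps, watching force.

{"api": "move_arm", "payload": {
  "moves": [
    [0,0,1,0],
    [0,0,2,0],
    [0,0,2,0]
  ]
}}

```text
time_s: 10.7
position: [0.5769, -0.311, 0.0641]
tool_rot: [[0.988, 0.156, 0.002], [0.156, -0.988, -0.001], [0.002, 0.002, -1.0]]
ft_force: [-1.4, 1.8, 7.4]
grip_width: 0.0565
```

{"api": "move_arm", "payload": {
  "moves": [
    [0,0,0.5,0],
    [0,0,1,0],
    [0,0,1,0]
  ]
}}

```text
time_s: 11.0
position: [0.577, -0.311, 0.0641]
tool_rot: [[0.988, 0.156, 0.003], [0.156, -0.988, -0.002], [0.002, 0.002, -1.0]]
ft_force: [-3.0, 2.2, 14.1]
grip_width: 0.0566
```

Contact at TCP z ≈ 0.064. Ease off and open.

{"api": "move_arm", "payload": {
  "moves": [
    [0,0,-1.5,0],
    [0,0,-2,0]
  ]
}}

```text
time_s: 11.2
position: [0.5767, -0.3109, 0.0642]
tool_rot: [[0.988, 0.156, 0.001], [0.156, -0.988, -0.001], [0.001, 0.001, -1.0]]
ft_force: [0.3, 0.2, 1.8]
grip_width: 0.057
```

{"api": "move_arm", "payload": {
  "moves": [
    [0,0,0,0],
    [0,0,0,0],
    [0,0,0,0],
    [0,0,0,0],
    [0,0,0,0],
    [0,0,0,0],
    [0,0,0,0],
    [0,0,0,0]
  ],
  "grip": 0
}}

```text
time_s: 12.0
position: [0.5764, -0.3107, 0.0633]
tool_rot: [[0.988, 0.156, -0.0], [0.156, -0.988, -0.0], [-0.0, 0.0, -1.0]]
ft_force: [0.1, -0.0, -0.4]
grip_width: 0.0853
```

{"api": "move_arm", "payload": {
  "moves": [
    [0,0,-10,0],
    [0,0,-30,0],
    [0,0,-60,0],
    [0,0,-95,0],
    [0,0,-130,0],
    [0,0,-160,0],
    [0,0,-180,0],
    [0,0,-188,0],
    [0,0,-188,0],
    [0,0,-188,0]
  ]
}}

```text
time_s: 13.0
position: [0.5761, -0.3105, 0.2502]
tool_rot: [[0.988, 0.156, -0.001], [0.156, -0.988, 0.001], [-0.001, -0.001, -1.0]]
ft_force: [0.6, 0.2, -0.6]
grip_width: 0.0853
```

```bash
python3 - <<'E'
from h import *
go(.515,.0072,.25,75.5)
im=env.get_image('wrist'); cv2.imwrite('pics/w5.png',im[:,:,::-1])
E
```

```text
t 13.0 pos [ 0.5761 -0.3105  0.2502] q1,q6 [-38.7  42.4] yaw_y -81.0 MOVE [ -10.8 -323.3    0.6] 0.41 F [ 0.6  0.2 -0.6] w 0.0853
```

View pics/w5.png

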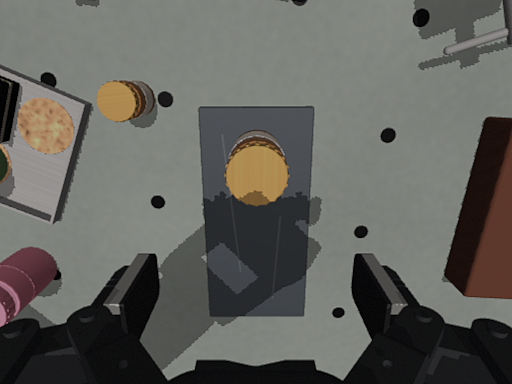

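Amber is upright on the slate, lid at (257,175). Next, green.

{"api": "move_arm", "payload": {
  "moves": [
    [0,-15,0,0.02],
    [-1,-45,0,0.06],
    [-2,-85,0,0.11],
    [-4,-125,0,0.16],
    [-5,-165,0,0.21],
    [-6,-205,0,0.26],
    [-7,-240,0,0.31],
    [-8,-270,0,0.35],
    [-9,-295,0,0.38],
    [-10,-312,0,0.4],
    [-10,-321,0,0.41],
    [-10,-323,0,0.41],
    [-10,-323,0,0.41],
    [-10,-323,0,0.41]
  ]
}}

```text
time_s: 14.45
position: [0.5163, 0.006, 0.2511]
tool_rot: [[0.968, -0.251, -0.0], [-0.251, -0.968, -0.0], [-0.0, 0.0, -1.0]]
ft_force: [-0.6, 0.6, -0.3]
grip_width: 0.0855
```

```bash
python3 - <<'E'
from h import *
go(.516,.007,.057,75.5)
im=env.get_image('wrist'); cv2.imwrite('pics/w6.png',im[:,:,::-1])
E
```

```text
t 14.45 pos [0.5163 0.006  0.2511] q1,q6 [-12.5  92.1] yaw_y -104.5 MOVE [ -0.4  -0.9 194.1] -0.001 F [-0.6  0.6 -0.3] w 0.0855
```

View pics/w6.png

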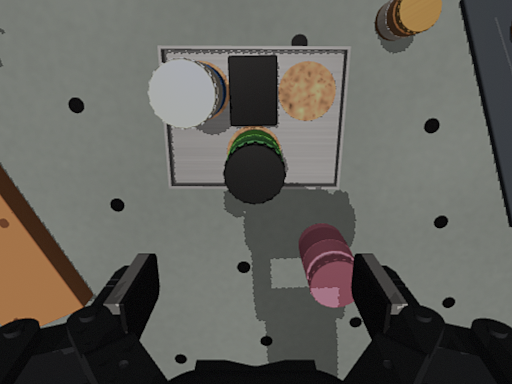

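Green lid at (255,173), centred. The pink jar is clear of the fingers' descent (about 118 mm behind).

{"api": "move_arm", "payload": {
  "moves": [
    [0,0,30,0],
    [0,-1,60,0],
    [0,-1,90,0],
    [0,-1,115,0],
    [0,-1,135,0],
    [0,-1,155,0],
    [0,-1,170,0],
    [0,-1,183,0],
    [0,-1,191,0],
    [0,-1,194,0],
    [0,-1,194,0],
    [0,-1,194,0]
  ]
}}

```text
time_s: 15.7
position: [0.5167, 0.0076, 0.0578]
tool_rot: [[0.968, -0.251, 0.001], [-0.251, -0.968, -0.0], [0.001, -0.0, -1.0]]
ft_force: [1.0, -0.3, 0.5]
grip_width: 0.0858
```

{"api": "move_arm", "payload": {
  "moves": [
    [0,0,0,0],
    [0,0,0,0],
    [0,0,0,0],
    [0,0,0,0],
    [0,0,0,0],
    [0,0,0,0],
    [0,0,0,0],
    [0,0,0,0],
    [0,0,0,0],
    [0,0,0,0]
  ],
  "grip": 1,
  "grip_force": 40
}}

```text
time_s: 16.7
position: [0.5167, 0.0076, 0.0581]
tool_rot: [[0.968, -0.25, 0.001], [-0.25, -0.968, -0.0], [0.001, 0.0, -1.0]]
ft_force: [-0.7, -1.1, 5.2]
grip_width: 0.0565
```

{"api": "move_arm", "payload": {
  "moves": [
    [0,0,-10,0],
    [0,0,-25,0],
    [0,0,-45,0],
    [0,0,-70,0],
    [0,0,-95,0],
    [0,0,-120,0],
    [0,0,-140,0],
    [0,0,-152,0],
    [0,0,-155,0],
    [0,0,-155,0],
    [0,0,-155,0]
  ]
}}

```text
time_s: 17.8
position: [0.5159, 0.0078, 0.2116]
tool_rot: [[0.968, -0.251, -0.002], [-0.251, -0.968, 0.0], [-0.002, 0.0, -1.0]]
ft_force: [-0.4, -0.1, -3.9]
grip_width: 0.0568
```

```bash
python3 - <<'E'
from h import *
go(.492,-.324,.212,-81)
E
```

```text
t 17.8 pos [0.5159 0.0078 0.2116] q1,q6 [-12.3  92.2] yaw_y -104.5 MOVE [ 60.  327.2  -0.5] -0.41 F [-0.4 -0.1 -3.9] w 0.0568
```

{"api": "move_arm", "payload": {
  "moves": [
    [2,10,0,-0.01],
    [6,30,0,-0.04],
    [11,60,0,-0.08],
    [17,95,0,-0.12],
    [24,130,0,-0.16],
    [30,165,0,-0.2],
    [37,200,0,-0.25],
    [43,235,0,-0.29],
    [49,267,0,-0.33],
    [54,294,0,-0.37],
    [57,313,0,-0.39],
    [59,323,0,-0.41],
    [60,327,0,-0.41],
    [60,327,0,-0.41],
    [60,327,0,-0.41],
    [60,327,0,-0.41]
  ]
}}

```text
time_s: 19.4
position: [0.4926, -0.3231, 0.2123]
tool_rot: [[0.988, 0.157, -0.0], [0.157, -0.988, 0.0], [-0.0, -0.0, -1.0]]
ft_force: [-0.4, 0.3, -2.4]
grip_width: 0.0568
```

```bash
python3 - <<'E'
from h import *
go(.492,-.324,.066,-81)
im=env.get_image('wrist'); cv2.imwrite('pics/w7.png',im[:,:,::-1])
E
```

```text
t 19.4 pos [ 0.4926 -0.3231  0.2123] q1,q6 [-44.8  36.2] yaw_y -81.0 MOVE [ -0.7   0.8 146.3] 0.0 F [-0.4  0.3 -2.4] w 0.0568
```

View pics/w7.png

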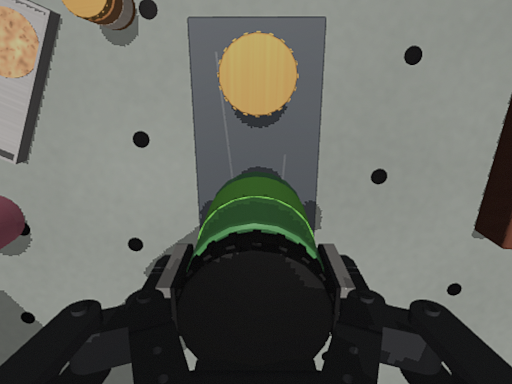

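Green held, amber at (258,73) ahead, clear gap. Lowering.

{"api": "move_arm", "payload": {
  "moves": [
    [0,0,15,0],
    [0,0,40,0],
    [0,0,70,0],
    [0,0,95,0],
    [0,0,115,0],
    [0,0,130,0],
    [0,0,138,0],
    [0,0,143,0],
    [0,0,145,0],
    [0,0,146,0],
    [0,0,146,0]
  ]
}}

```text
time_s: 20.55
position: [0.4927, -0.324, 0.0668]
tool_rot: [[0.988, 0.156, 0.001], [0.156, -0.988, -0.001], [0.001, 0.001, -1.0]]
ft_force: [-0.3, 0.3, -3.8]
grip_width: 0.0566
```

{"api": "move_arm", "payload": {
  "moves": [
    [0,0,1,0],
    [0,0,2,0],
    [0,0,2,0]
  ]
}}

```text
time_s: 20.85
position: [0.4928, -0.3241, 0.0651]
tool_rot: [[0.988, 0.156, 0.001], [0.156, -0.988, -0.001], [0.001, 0.001, -1.0]]
ft_force: [-0.3, 1.1, 2.5]
grip_width: 0.0567
```

Contact. Release and rise.

{"api": "move_arm", "payload": {
  "moves": [
    [0,0,0,0],
    [0,0,0,0],
    [0,0,0,0],
    [0,0,0,0],
    [0,0,0,0],
    [0,0,0,0],
    [0,0,0,0],
    [0,0,0,0]
  ],
  "grip": 0
}}

```text
time_s: 21.65
position: [0.4925, -0.3239, 0.0643]
tool_rot: [[0.988, 0.156, -0.0], [0.156, -0.988, 0.0], [-0.0, -0.0, -1.0]]
ft_force: [0.4, -0.8, -0.0]
grip_width: 0.0855
```

{"api": "move_arm", "payload": {
  "moves": [
    [0,0,-10,0],
    [0,0,-30,0],
    [0,0,-60,0],
    [0,0,-95,0],
    [0,0,-130,0],
    [0,0,-160,0],
    [0,0,-180,0],
    [0,0,-188,0],
    [0,0,-188,0],
    [0,0,-188,0]
  ]
}}

```text
time_s: 22.65
position: [0.4922, -0.3236, 0.2513]
tool_rot: [[0.988, 0.156, -0.001], [0.156, -0.988, 0.001], [-0.001, -0.001, -1.0]]
ft_force: [-0.5, 1.0, -0.6]
grip_width: 0.0855
```

```bash
python3 - <<'E'
from h import *
go(.597,.0455,.252,-14.5)
im=env.get_image('wrist'); cv2.imwrite('pics/w8.png',im[:,:,::-1])
E
```

```text
t 22.65 pos [ 0.4922 -0.3236  0.2513] q1,q6 [-44.8  36.2] yaw_y -81.0 MOVE [ 161.1 -348.2   -0.4] -1.161 F [-0.5  1.  -0.6] w 0.0855
```

View pics/w8.png

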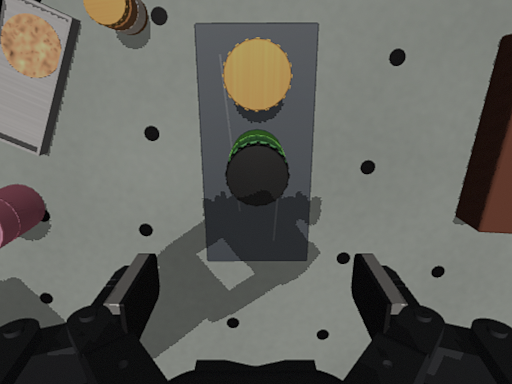

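Amber (258,74) and green (257,174) stand upright on the slate. Now the white jar.

{"api": "move_arm", "payload": {
  "moves": [
    [5,-10,0,-0.06],
    [16,-34,0,-0.16],
    [31,-67,0,-0.28],
    [46,-100,0,-0.4],
    [62,-134,0,-0.52],
    [78,-168,0,-0.64],
    [94,-203,0,-0.76],
    [110,-238,0,-0.88],
    [125,-270,0,-0.98],
    [138,-299,0,-1.06],
    [149,-322,0,-1.12],
    [157,-339,0,-1.15],
    [161,-347,0,-1.161],
    [161,-348,0,-1.161],
    [161,-348,0,-1.161],
    [161,-348,0,-1.161]
  ]
}}

```text
time_s: 24.3
position: [0.597, 0.0441, 0.2522]
tool_rot: [[0.252, 0.968, -0.0], [0.968, -0.252, -0.0], [-0.0, -0.0, -1.0]]
ft_force: [-0.2, 0.3, -0.3]
grip_width: 0.0852
```

```bash
python3 - <<'E'
from h import *
go(.597,.0455,.06,-14.5)
o=env.observe()
im=env.get_image('wrist'); cv2.imwrite('pics/w9.png',im[:,:,::-1])
E
```

```text
t 24.3 pos [0.597  0.0441 0.2522] q1,q6 [-7.1  7.5] yaw_y -14.6 MOVE [  1.4  -0.3 192.2] -0.001 F [-0.2  0.3 -0.3] w 0.0852
```

View pics/w9.png

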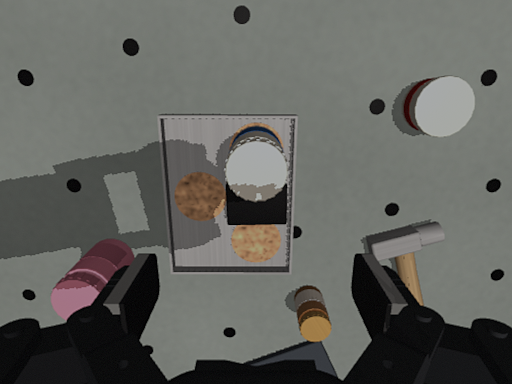

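White lid at (257,170), centred. Descend and grasp.

{"api": "move_arm", "payload": {
  "moves": [
    [1,0,30,0],
    [1,0,60,0],
    [1,0,90,0],
    [1,0,115,0],
    [1,0,135,0],
    [1,0,155,0],
    [1,0,170,0],
    [1,0,182,0],
    [1,0,190,0],
    [1,0,192,0],
    [1,0,192,0],
    [1,0,192,0]
  ]
}}

```text
time_s: 25.55
position: [0.5978, 0.0459, 0.061]
tool_rot: [[0.25, 0.968, 0.001], [0.968, -0.25, -0.0], [0.0, 0.001, -1.0]]
ft_force: [-0.1, -0.8, 0.2]
grip_width: 0.0854
```

{"api": "move_arm", "payload": {
  "moves": [
    [0,0,0,0],
    [0,0,0,0],
    [0,0,0,0],
    [0,0,0,0],
    [0,0,0,0],
    [0,0,0,0],
    [0,0,0,0],
    [0,0,0,0],
    [0,0,0,0],
    [0,0,0,0]
  ],
  "grip": 1,
  "grip_force": 40
}}

```text
time_s: 26.55
position: [0.5978, 0.0459, 0.0611]
tool_rot: [[0.25, 0.968, 0.001], [0.968, -0.25, -0.0], [0.0, 0.001, -1.0]]
ft_force: [-1.7, -0.1, 5.6]
grip_width: 0.0567
```

{"api": "move_arm", "payload": {
  "moves": [
    [0,0,-10,0],
    [0,0,-25,0],
    [0,0,-45,0],
    [0,0,-70,0],
    [0,0,-95,0],
    [0,0,-120,0],
    [0,0,-140,0],
    [0,0,-152,0],
    [0,0,-155,0],
    [0,0,-155,0],
    [0,0,-155,0]
  ]
}}

```text
time_s: 27.65
position: [0.597, 0.046, 0.2141]
tool_rot: [[0.25, 0.968, -0.002], [0.968, -0.25, 0.0], [-0.0, -0.002, -1.0]]
ft_force: [-0.6, 0.3, -3.1]
grip_width: 0.0563
```

```bash
python3 - <<'E'
from h import *
go(.408,-.337,.216,-81)
E
```

```text
t 27.65 pos [0.597  0.046  0.2141] q1,q6 [-6.9  7.6] yaw_y -14.5 MOVE [-418.1  -87.1   -1.6] 1.161 F [-0.6  0.3 -3.1] w 0.0563
```

{"api": "move_arm", "payload": {
  "moves": [
    [-10,-2,0,0.04],
    [-30,-6,0,0.11],
    [-60,-12,0,0.2],
    [-95,-20,0,0.3],
    [-132,-27,0,0.4],
    [-169,-35,0,0.5],
    [-206,-43,0,0.6],
    [-243,-51,0,0.7],
    [-280,-58,0,0.8],
    [-315,-66,0,0.9],
    [-346,-72,0,0.99],
    [-373,-78,0,1.06],
    [-394,-82,0,1.11],
    [-409,-85,0,1.14],
    [-416,-87,0,1.16],
    [-418,-87,0,1.161],
    [-418,-87,0,1.161],
    [-418,-87,0,1.161],
    [-418,-87,0,1.161]
  ]
}}

```text
time_s: 29.55
position: [0.4089, -0.3363, 0.2154]
tool_rot: [[0.988, 0.157, 0.0], [0.157, -0.988, 0.0], [0.0, -0.0, -1.0]]
ft_force: [-0.7, 0.8, -1.8]
grip_width: 0.0566
```

```bash
python3 - <<'E'
from h import *
go(.408,-.337,.069,-81)
im=env.get_image('wrist'); cv2.imwrite('pics/w10.png',im[:,:,::-1])
E
```

```text
t 29.55 pos [ 0.4089 -0.3363  0.2154] q1,q6 [-52.3  28.7] yaw_y -80.9 MOVE [ -1.    0.5 146.4] 0.001 F [-0.7  0.8 -1.8] w 0.0566
```

View pics/w10.png

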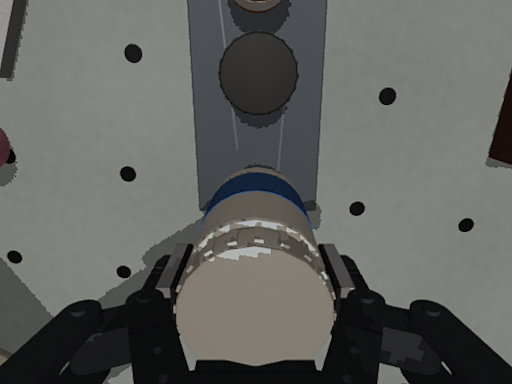

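The slate's near edge shows at row ~208; I'll check that the slot is inside the slate.

```bash
python3 - <<'E'
from h import *
o=env.observe(); u=np.array([.988,.156])
a=onz('wrist',208,258,.01,o)[:2]; print(a,'to TCP along slate x',(o['position'][:2]-a)@u, 'lateral', (o['position'][:2]-a)@[-.156,.988])
E
```

```text
[ 0.35631043 -0.34726237] to TCP along slate x 0.0536378354772064 lateral 0.0025459244041777657
```

Slot is at slate x ≈ −86 mm. Lowering.

{"api": "move_arm", "payload": {
  "moves": [
    [0,0,15,0],
    [0,0,40,0],
    [0,0,70,0],
    [0,0,95,0],
    [0,0,115,0],
    [0,0,130,0],
    [0,0,138,0],
    [0,0,143,0],
    [0,0,145,0],
    [0,0,146,0],
    [0,0,146,0]
  ]
}}

```text
time_s: 30.7
position: [0.4088, -0.3371, 0.0698]
tool_rot: [[0.988, 0.156, 0.001], [0.156, -0.988, -0.001], [0.0, 0.001, -1.0]]
ft_force: [-0.1, -0.4, -2.6]
grip_width: 0.0566
```

{"api": "move_arm", "payload": {
  "moves": [
    [0,0,1,0],
    [0,0,2,0],
    [0,0,2,0]
  ]
}}

```text
time_s: 31.0
position: [0.4088, -0.3372, 0.0681]
tool_rot: [[0.988, 0.156, 0.001], [0.156, -0.988, -0.001], [0.001, 0.001, -1.0]]
ft_force: [-1.2, 0.8, 4.9]
grip_width: 0.0564
```

{"api": "move_arm", "payload": {
  "moves": [
    [0,0,0,0],
    [0,0,0,0],
    [0,0,0,0],
    [0,0,0,0],
    [0,0,0,0],
    [0,0,0,0],
    [0,0,0,0],
    [0,0,0,0]
  ],
  "grip": 0
}}

```text
time_s: 31.8
position: [0.4086, -0.3369, 0.0673]
tool_rot: [[0.988, 0.156, -0.0], [0.156, -0.988, 0.0], [-0.0, -0.0, -1.0]]
ft_force: [0.2, 0.1, 0.3]
grip_width: 0.0856
```

{"api": "move_arm", "payload": {
  "moves": [
    [0,0,-10,0],
    [0,0,-30,0],
    [0,0,-60,0],
    [0,0,-95,0],
    [0,0,-130,0],
    [0,0,-160,0],
    [0,0,-178,0],
    [0,0,-184,0],
    [0,0,-184,0],
    [0,0,-184,0]
  ]
}}

```text
time_s: 32.8
position: [0.4083, -0.3366, 0.2504]
tool_rot: [[0.988, 0.156, -0.001], [0.156, -0.988, 0.001], [-0.001, -0.002, -1.0]]
ft_force: [0.6, -0.0, 0.5]
grip_width: 0.0854
```

```bash
python3 - <<'E'
from h import *
go(.583,-.010,.252,75.5)
im=env.get_image('wrist'); cv2.imwrite('pics/w11.png',im[:,:,::-1])
E
```

```text
t 32.8 pos [ 0.4083 -0.3366  0.2504] q1,q6 [-52.3  28.7] yaw_y -81.0 MOVE [ 223.6 -295.3   -1.4] 0.41 F [ 0.6 -0.   0.5] w 0.0854
```

View pics/w11.png

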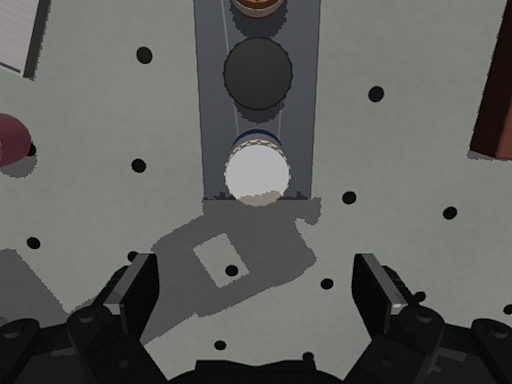

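All three stand upright on the slate (amber top edge, green (258,73), white (257,175)). Now the block.

{"api": "move_arm", "payload": {
  "moves": [
    [7,-10,0,0.02],
    [22,-30,0,0.06],
    [44,-58,0,0.1],
    [67,-88,0,0.15],
    [90,-118,0,0.2],
    [113,-148,0,0.24],
    [136,-179,0,0.28],
    [159,-210,0,0.32],
    [180,-238,0,0.36],
    [200,-264,0,0.39],
    [214,-283,0,0.405],
    [222,-293,0,0.41],
    [224,-295,0,0.41],
    [224,-295,0,0.41],
    [224,-295,0,0.41]
  ]
}}

```text
time_s: 34.35
position: [0.5834, -0.0116, 0.2512]
tool_rot: [[0.968, -0.251, -0.0], [-0.251, -0.968, -0.0], [-0.0, 0.0, -1.0]]
ft_force: [-0.6, 0.7, -0.4]
grip_width: 0.0853
```

```bash
python3 - <<'E'
from h import *
o=env.observe()
im=env.get_image('wrist'); cv2.imwrite('pics/w12.png',im[:,:,::-1])
for s in env.silhouettes('wrist','charcoal_block')[:2]:
    cs,_=cv2.findContours(s['region'].astype(np.uint8),cv2.RETR_EXTERNAL,cv2.CHAIN_APPROX_NONE)
    c=max(cs,key=cv2.contourArea)[:,0,:]
    r=cv2.minAreaRect(np.array([onz('wrist',y,x,.035,o)[:2] for x,y in c],np.float32)*1000); print(s['conf'],s['point'],r,onz('wrist',*s['point'],.035,o))
im=env.get_image('top'); cv2.imwrite('pics/t12.png',im[:,:,::-1])
go(.5835,-.010,.008,75.5)
E
```

```text
0.97 [152.4, 252.9] ((586.9848022460938, -9.435104370117188), (49.622493743896484, 71.81329345703125), 75.39930725097656) [ 0.59029481 -0.01025753  0.035     ]
0.58 [6.3, 312.7] ((708.9525146484375, -104.04383850097656), (29.827421188354492, 16.244346618652344), 75.38214111328125) [ 0.71254542 -0.10133278  0.035     ]
t 34.5 pos [ 0.5835 -0.0114  0.2514] q1,q6 [-12.7  91.8] yaw_y -104.6 MOVE [ -0.4  -1.4 243.4] -0.001 F [-0.5 -0.1 -0.1] w 0.0853
```

View pics/w12.png

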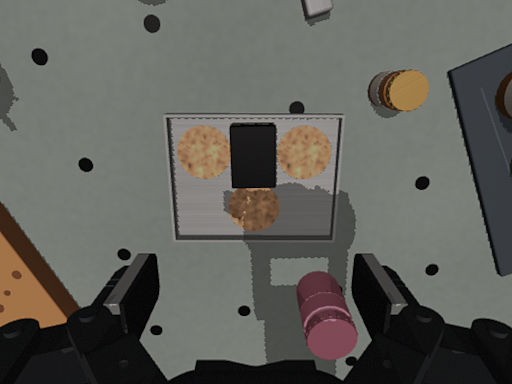

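Block clear on all sides at (253,155), centre ≈ (0.586, −0.0095), yaw matches. Descending with jaws along tray y.

{"api": "move_arm", "payload": {
  "moves": [
    [1,-2,40,0],
    [1,-2,80,0],
    [1,-2,120,0],
    [1,-2,155,0],
    [1,-2,180,0],
    [1,-2,200,0],
    [1,-2,215,0],
    [1,-2,227,0],
    [1,-2,235,0],
    [1,-2,240,0],
    [1,-2,242,0],
    [1,-2,242,0],
    [1,-2,242,0]
  ]
}}

```text
time_s: 35.8
position: [0.5855, -0.009, 0.0098]
tool_rot: [[0.968, -0.25, 0.001], [-0.25, -0.968, -0.0], [0.001, 0.0, -1.0]]
ft_force: [-0.1, 0.4, 0.3]
grip_width: 0.0854
```

{"api": "move_arm", "payload": {
  "moves": [
    [0,0,0,0],
    [0,0,0,0],
    [0,0,0,0],
    [0,0,0,0],
    [0,0,0,0],
    [0,0,0,0],
    [0,0,0,0],
    [0,0,0,0],
    [0,0,0,0],
    [0,0,0,0]
  ],
  "grip": 1,
  "grip_force": 25
}}

```text
time_s: 36.8
position: [0.5854, -0.0089, 0.0097]
tool_rot: [[0.968, -0.25, 0.001], [-0.25, -0.968, -0.0], [0.001, -0.0, -1.0]]
ft_force: [-0.5, 1.0, 5.2]
grip_width: 0.0495
```

```bash
python3 - <<'E'
from h import *
go(.586,-.010,.008,75.5)
im=env.get_image('wrist'); cv2.imwrite('pics/w13.png',im[:,:,::-1])
E
```

```text
t 36.8 pos [ 0.5854 -0.0089  0.0097] q1,q6 [-12.4  92.1] yaw_y -104.5 MOVE [0.8 0.9 1.7] -0.0 F [-0.5  1.   5.2] w 0.0495
```

View pics/w13.png

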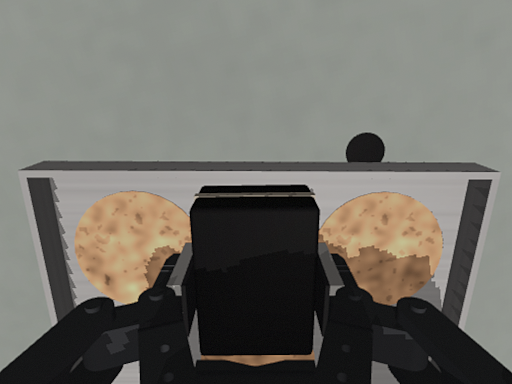

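Block is gripped squarely at (255,265), width 49.5 mm. Lifting and carrying to the brick.

{"api": "move_arm", "payload": {
  "moves": [
    [0,0,-10,0],
    [0,0,-25,0],
    [0,0,-50,0],
    [0,0,-80,0],
    [0,0,-110,0],
    [0,0,-140,0],
    [0,0,-168,0],
    [0,0,-188,0],
    [0,0,-198,0],
    [0,0,-200,0],
    [0,0,-200,0]
  ]
}}

```text
time_s: 37.95
position: [0.5849, -0.0089, 0.2086]
tool_rot: [[0.968, -0.251, -0.001], [-0.251, -0.968, 0.0], [-0.001, 0.0, -1.0]]
ft_force: [-0.3, 0.7, -0.9]
grip_width: 0.0493
```

{"api": "move_arm", "payload": {
  "moves": [
    [-5,-9,0,-0.02],
    [-15,-26,0,-0.05],
    [-30,-52,0,-0.09],
    [-48,-82,0,-0.13],
    [-66,-114,0,-0.17],
    [-84,-146,0,-0.21],
    [-102,-178,0,-0.25],
    [-120,-208,0,-0.29],
    [-138,-237,0,-0.33],
    [-154,-264,0,-0.37],
    [-168,-288,0,-0.4],
    [-178,-306,0,-0.42],
    [-184,-316,0,-0.435],
    [-185,-318,0,-0.435],
    [-185,-318,0,-0.435],
    [-185,-318,0,-0.435]
  ]
}}

```text
time_s: 39.55
position: [0.4861, 0.3445, 0.2092]
tool_rot: [[0.984, 0.18, -0.0], [0.18, -0.984, -0.0], [-0.0, 0.0, -1.0]]
ft_force: [-1.7, -0.3, -0.9]
grip_width: 0.0493
```

```bash
python3 - <<'E'
from h import *
o=env.observe()
im=env.get_image('wrist'); cv2.imwrite('pics/w14.png',im[:,:,::-1])
go(.485,.345,.21,100.4)
E
```

```text
t 39.6 pos [0.4861 0.3445 0.2093] q1,q6 [ 24.  103.6] yaw_y -79.7 MOVE [-1.  -0.7 -0.7] -0.001 F [-0.5  0.  -0.6] w 0.0496
```

View pics/w14.png

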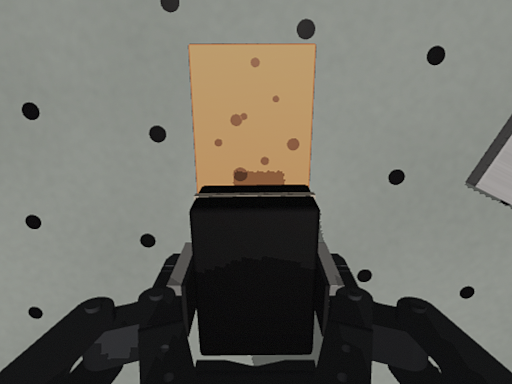

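```bash
python3 - <<'E'
from h import *
o=env.observe()
P={k:onz('wrist',*k,.03,o)[:2] for k in [(44,188.5),(44,316),(180,196.5),(180,311.5)]}
for k,v in P.items(): print(k,v.round(4))
v=list(P.values()); m=(v[0]+v[1])/2; m2=(v[2]+v[3])/2
ax=(m-m2)/np.linalg.norm(m-m2); print('axis deg',np.degrees(np.arctan2(ax[1],ax[0])),'widths',np.linalg.norm(v[0]-v[1]),np.linalg.norm(v[2]-v[3]))
for a in (9.5,10.4):
  u=np.array([np.cos(np.radians(a)),np.sin(np.radians(a))]); print('centre',m-.115*u)
# edges in top
im=cv2.imread('pics/t12.png')[175:285,90:165]; cv2.imwrite('pics/brick.png',cv2.resize(im,None,fx=5,fy=5,interpolation=cv2.INTER_CUBIC))
E
```

```text
(44, 188.5) [0.5849 0.4229]
(44, 316) [0.605  0.3121]
(180, 196.5) [0.462  0.4002]
(180, 311.5) [0.4825 0.2872]
axis deg 10.954485489900335 widths 0.1125931264380537 0.11480896484652674
centre [0.48152165 0.34848434]
centre [0.48183378 0.34670512]
```

View pics/brick.png

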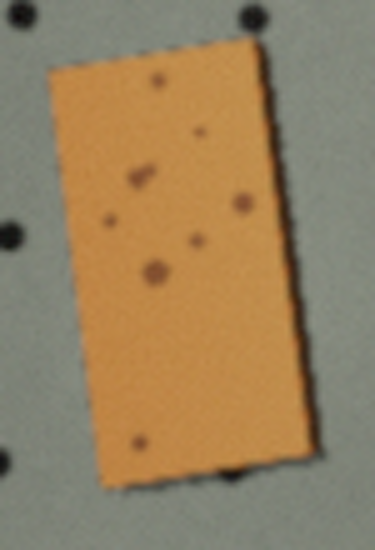

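```bash
python3 - <<'E'
from h import *
c=[onz('top',175+y/5,90+x/5,.03)[:2] for x,y in [(50,72),(258,38),(312,455),(102,487)]]
print(np.mean(c,0)); d=c[0]+c[1]-c[2]-c[3]; print(np.degrees(np.arctan2(d[1],d[0])))
go(.4835,.346,.042,100.4)
E
```

```text
[0.48253903 0.34273572]
10.113801244844392
t 39.6 pos [0.4861 0.3445 0.2093] q1,q6 [ 24.  103.6] yaw_y -79.7 MOVE [ -2.3  -2.  167.3] -0.001 F [-0.5  0.  -0.6] w 0.0496
```

Centre ≈ (0.482, 0.345), yaw 10.4°. Lowering onto it.

{"api": "move_arm", "payload": {
  "moves": [
    [-1,0,15,0],
    [-3,-1,40,0],
    [-4,-1,70,0],
    [-4,-1,100,0],
    [-4,-1,125,0],
    [-4,-1,145,0],
    [-4,-1,157,0],
    [-4,-1,164,0],
    [-4,-1,167,0],
    [-4,-1,167,0],
    [-4,-1,167,0]
  ]
}}

```text
time_s: 40.7
position: [0.4821, 0.3457, 0.0432]
tool_rot: [[0.984, 0.181, 0.001], [0.181, -0.984, 0.001], [0.001, -0.0, -1.0]]
ft_force: [0.0, -0.5, -0.8]
grip_width: 0.0499
```

{"api": "move_arm", "payload": {
  "moves": [
    [0,0,1,0],
    [0,0,2,0],
    [0,0,3,0],
    [0,0,3,0]
  ]
}}

```text
time_s: 41.1
position: [0.4816, 0.3455, 0.0393]
tool_rot: [[0.984, 0.181, -0.0], [0.181, -0.984, -0.0], [-0.0, 0.0, -1.0]]
ft_force: [-0.2, -0.3, -0.5]
grip_width: 0.0494
```

{"api": "move_arm", "payload": {
  "moves": [
    [0,0,1,0],
    [0,0,2,0],
    [0,0,2,0]
  ]
}}

```text
time_s: 41.4
position: [0.4816, 0.3455, 0.0372]
tool_rot: [[0.984, 0.181, -0.0], [0.181, -0.984, -0.0], [-0.0, 0.0, -1.0]]
ft_force: [-0.4, 0.7, -1.4]
grip_width: 0.0492
```

{"api": "move_arm", "payload": {
  "moves": [
    [0,0,0.5,0],
    [0,0,1,0],
    [0,0,1,0]
  ]
}}

```text
time_s: 41.7
position: [0.4817, 0.3456, 0.0367]
tool_rot: [[0.984, 0.181, 0.0], [0.181, -0.984, 0.0], [0.0, -0.0, -1.0]]
ft_force: [-0.8, -1.3, 4.5]
grip_width: 0.0496
```

Contact at 0.0367. Release and rise.

{"api": "move_arm", "payload": {
  "moves": [
    [0,0,0,0],
    [0,0,0,0],
    [0,0,0,0],
    [0,0,0,0],
    [0,0,0,0],
    [0,0,0,0],
    [0,0,0,0],
    [0,0,0,0]
  ],
  "grip": 0
}}

```text
time_s: 42.5
position: [0.4817, 0.3456, 0.0363]
tool_rot: [[0.984, 0.181, -0.0], [0.181, -0.984, -0.0], [-0.0, 0.0, -1.0]]
ft_force: [-0.3, -0.4, 0.8]
grip_width: 0.0854
```

{"api": "move_arm", "payload": {
  "moves": [
    [0,0,-10,0],
    [0,0,-30,0],
    [0,0,-60,0],
    [0,0,-95,0],
    [0,0,-130,0],
    [0,0,-165,0],
    [0,0,-195,0],
    [0,0,-210,0],
    [0,0,-214,0],
    [0,0,-214,0],
    [0,0,-214,0]
  ]
}}

```text
time_s: 43.6
position: [0.4813, 0.3454, 0.2493]
tool_rot: [[0.984, 0.181, -0.002], [0.181, -0.984, -0.001], [-0.002, 0.0, -1.0]]
ft_force: [0.0, -1.0, -0.2]
grip_width: 0.0853
```

```bash
python3 - <<'E'
from h import *
o=env.observe()
im=env.get_image('wrist'); cv2.imwrite('pics/w15.png',im[:,:,::-1])
for n,z in (('charcoal_block',.062),('firebrick',.03)):
  s=env.silhouettes('wrist',n)[0]
  c=max(cv2.findContours(s['region'].astype(np.uint8),cv2.RETR_EXTERNAL,cv2.CHAIN_APPROX_NONE)[0],key=cv2.contourArea)[:,0,:]
  print(n,s['conf'],cv2.minAreaRect(np.array([onz('wrist',y,x,z,o)[:2] for x,y in c],np.float32)*1000))
go(.4088,-.337,.252,-81)
E
```

```text
Traceback (most recent call last):
IndexError: list index out of range
```

View pics/w15.png

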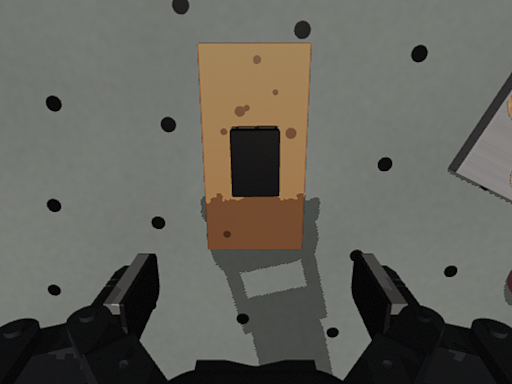

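```bash
python3 - <<'E'
from h import *
o=env.observe()
f=lambda L,z: np.mean([onz('wrist',r,c,z,o)[:2] for r,c in L],0)
b=f([(129,231),(129,279),(197,280),(197,232)],.062); k=f([(43,198),(43,311),(249,208),(249,303)],.03); print(b,k,b-k)
go(.4088,-.337,.252,-81)
E
```

```text
[0.48159219 0.34559803] [0.48296498 0.34635612] [-0.00137279 -0.00075809]
t 43.7 pos [0.4814 0.3454 0.2492] q1,q6 [ 24.2 103.8] yaw_y -79.6 MOVE [-194.7  658.    -2. ] 0.025 F [-0.2  0.  -0.2] w 0.0855
```

The block lies within 1.5 mm of the brick's middle and is aligned. Now the jars go back: white first.

{"api": "move_arm", "payload": {
  "moves": [
    [-4,15,0,0],
    [-12,42,0,0],
    [-24,80,0,0.01],
    [-37,123,0,0.01],
    [-50,168,0,0.01],
    [-63,213,0,0.01],
    [-76,258,0,0.01],
    [-90,303,0,0.02],
    [-103,348,0,0.02],
    [-116,393,0,0.02],
    [-130,438,0,0.02],
    [-143,483,0,0.02],
    [-156,528,0,0.02],
    [-168,570,0,0.02],
    [-179,607,0,0.025],
    [-188,635,0,0.025],
    [-193,652,0,0.025],
    [-195,658,0,0.025],
    [-195,658,0,0.025],
    [-195,658,0,0.025]
  ]
}}

```text
time_s: 45.7
position: [0.409, -0.3357, 0.2504]
tool_rot: [[0.988, 0.157, -0.0], [0.157, -0.988, 0.0], [0.0, -0.0, -1.0]]
ft_force: [0.6, 0.3, -0.3]
grip_width: 0.0857
```

```bash
python3 - <<'E'
from h import *
go(.4086,-.337,.067,-81)
im=env.get_image('wrist'); cv2.imwrite('pics/w16.png',im[:,:,::-1])
E
```

```text
t 45.7 pos [ 0.409  -0.3357  0.2504] q1,q6 [-52.2  28.7] yaw_y -81.0 MOVE [ -0.6   1.3 183.4] 0.001 F [ 0.6  0.3 -0.3] w 0.0857
```

View pics/w16.png

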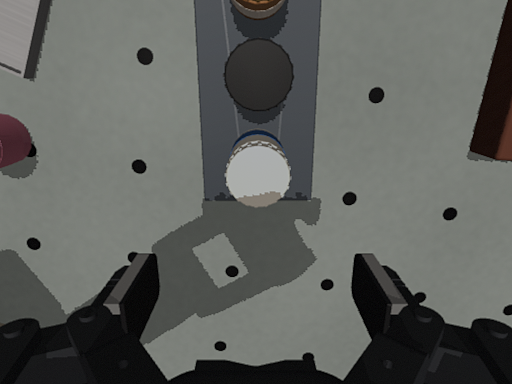

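White at (258,177), as left. Descend, grip, lift.

{"api": "move_arm", "payload": {
  "moves": [
    [0,1,30,0],
    [-1,1,60,0],
    [-1,1,90,0],
    [-1,1,115,0],
    [-1,1,135,0],
    [-1,1,152,0],
    [-1,1,165,0],
    [-1,1,175,0],
    [-1,1,181,0],
    [-1,1,183,0],
    [-1,1,183,0],
    [-1,1,183,0]
  ]
}}

```text
time_s: 46.95
position: [0.4082, -0.3382, 0.0678]
tool_rot: [[0.988, 0.156, 0.001], [0.156, -0.988, -0.001], [0.0, 0.001, -1.0]]
ft_force: [0.2, -1.0, -0.1]
grip_width: 0.0853
```

{"api": "move_arm", "payload": {
  "moves": [
    [0,0,0,0],
    [0,0,0,0],
    [0,0,0,0],
    [0,0,0,0],
    [0,0,0,0],
    [0,0,0,0],
    [0,0,0,0],
    [0,0,0,0],
    [0,0,0,0],
    [0,0,0,0]
  ],
  "grip": 1,
  "grip_force": 40
}}

```text
time_s: 47.95
position: [0.4081, -0.3381, 0.0679]
tool_rot: [[0.988, 0.156, 0.0], [0.156, -0.988, -0.001], [0.0, 0.001, -1.0]]
ft_force: [-1.0, 1.7, 5.1]
grip_width: 0.0566
```

{"api": "move_arm", "payload": {
  "moves": [
    [0,0,-10,0],
    [0,0,-25,0],
    [0,0,-45,0],
    [0,0,-70,0],
    [0,0,-95,0],
    [0,0,-120,0],
    [0,0,-140,0],
    [0,0,-150,0],
    [0,0,-152,0],
    [0,0,-152,0],
    [0,0,-152,0]
  ]
}}

```text
time_s: 49.05
position: [0.4077, -0.3377, 0.2182]
tool_rot: [[0.988, 0.156, -0.001], [0.156, -0.988, 0.002], [-0.001, -0.002, -1.0]]
ft_force: [-0.4, 0.0, -2.3]
grip_width: 0.0568
```

```bash
python3 - <<'E'
from h import *
go(.5975,.0459,.217,-14.5)
E
```

```text
t 49.05 pos [ 0.4077 -0.3377  0.2182] q1,q6 [-52.5  28.6] yaw_y -81.0 MOVE [ 247.3 -349.2    1.6] -1.161 F [-0.4  0.  -2.3] w 0.0568
```

{"api": "move_arm", "payload": {
  "moves": [
    [5,-8,0,-0.04],
    [17,-25,0,-0.11],
    [35,-50,0,-0.2],
    [56,-79,0,-0.3],
    [78,-110,0,-0.4],
    [100,-141,0,-0.5],
    [122,-172,0,-0.6],
    [144,-203,0,-0.7],
    [166,-234,0,-0.8],
    [187,-264,0,-0.9],
    [205,-290,0,-0.99],
    [221,-312,0,-1.06],
    [234,-330,0,-1.11],
    [242,-342,0,-1.14],
    [246,-348,0,-1.16],
    [247,-349,0,-1.161],
    [247,-349,0,-1.161],
    [247,-349,0,-1.161],
    [247,-349,0,-1.161]
  ]
}}

```text
time_s: 50.95
position: [0.5974, 0.0446, 0.2194]
tool_rot: [[0.252, 0.968, 0.0], [0.968, -0.252, -0.0], [-0.0, 0.0, -1.0]]
ft_force: [1.4, -0.1, -2.7]
grip_width: 0.0564
```

```bash
python3 - <<'E'
from h import *
go(.5978,.0459,.064,-14.5)
im=env.get_image('wrist'); cv2.imwrite('pics/w17.png',im[:,:,::-1])
E
```

```text
t 50.95 pos [0.5974 0.0446 0.2194] q1,q6 [-7.   7.5] yaw_y -14.6 MOVE [1.400e+00 1.000e-01 1.554e+02] -0.001 F [ 1.4 -0.1 -2.7] w 0.0564
```

View pics/w17.png

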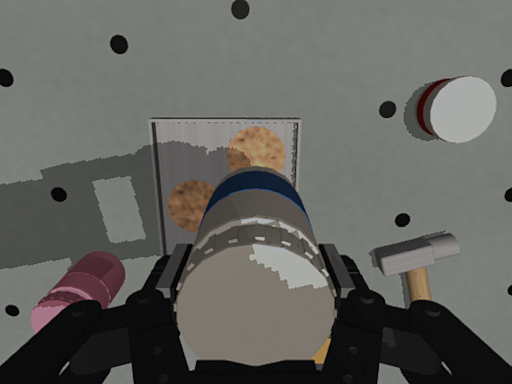

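The left pad is ahead in line at (257,150). Lowering.

{"api": "move_arm", "payload": {
  "moves": [
    [1,0,15,0],
    [1,0,40,0],
    [1,0,70,0],
    [1,0,95,0],
    [1,0,118,0],
    [1,0,136,0],
    [1,0,146,0],
    [1,0,152,0],
    [1,0,155,0],
    [1,0,156,0],
    [1,0,156,0]
  ]
}}

```text
time_s: 52.1
position: [0.598, 0.0462, 0.0639]
tool_rot: [[0.25, 0.968, 0.001], [0.968, -0.25, -0.0], [0.0, 0.001, -1.0]]
ft_force: [-0.5, -0.0, -1.7]
grip_width: 0.0571
```

{"api": "move_arm", "payload": {
  "moves": [
    [0,0,1,0],
    [0,0,2,0],
    [0,0,2,0]
  ]
}}

```text
time_s: 52.4
position: [0.5977, 0.0463, 0.0614]
tool_rot: [[0.25, 0.968, 0.0], [0.968, -0.25, -0.0], [0.0, 0.0, -1.0]]
ft_force: [-0.4, 0.0, -2.1]
grip_width: 0.0566
```

{"api": "move_arm", "payload": {
  "moves": [
    [0,0,0.5,0],
    [0,0,1,0],
    [0,0,1,0]
  ]
}}

```text
time_s: 52.7
position: [0.5978, 0.0463, 0.061]
tool_rot: [[0.25, 0.968, 0.001], [0.968, -0.25, -0.0], [0.0, 0.001, -1.0]]
ft_force: [-2.8, 0.3, 5.3]
grip_width: 0.0571
```

Seated. Release and go for green.

{"api": "move_arm", "payload": {
  "moves": [
    [0,0,0,0],
    [0,0,0,0],
    [0,0,0,0],
    [0,0,0,0],
    [0,0,0,0],
    [0,0,0,0],
    [0,0,0,0],
    [0,0,0,0]
  ],
  "grip": 0
}}

```text
time_s: 53.5
position: [0.5978, 0.0463, 0.0603]
tool_rot: [[0.25, 0.968, 0.0], [0.968, -0.25, 0.0], [0.0, 0.0, -1.0]]
ft_force: [0.3, 1.3, 0.1]
grip_width: 0.0853
```

{"api": "move_arm", "payload": {
  "moves": [
    [0,0,-10,0],
    [0,0,-30,0],
    [0,0,-60,0],
    [0,0,-95,0],
    [0,0,-130,0],
    [0,0,-160,0],
    [0,0,-182,0],
    [0,0,-191,0],
    [0,0,-191,0],
    [0,0,-191,0]
  ]
}}

```text
time_s: 54.5
position: [0.5973, 0.0463, 0.2502]
tool_rot: [[0.25, 0.968, -0.002], [0.968, -0.25, 0.0], [-0.0, -0.002, -1.0]]
ft_force: [0.4, -0.7, 0.6]
grip_width: 0.0851
```

```bash
python3 - <<'E'
from h import *
go(.4925,-.324,.251,-81)
im=env.get_image('wrist'); cv2.imwrite('pics/w18.png',im[:,:,::-1])
E
```

```text
t 54.5 pos [0.5973 0.0463 0.2502] q1,q6 [-6.9  7.6] yaw_y -14.5 MOVE [-384.8   -8.8   -0.7] 1.161 F [ 0.4 -0.7  0.6] w 0.0851
```

View pics/w18.png

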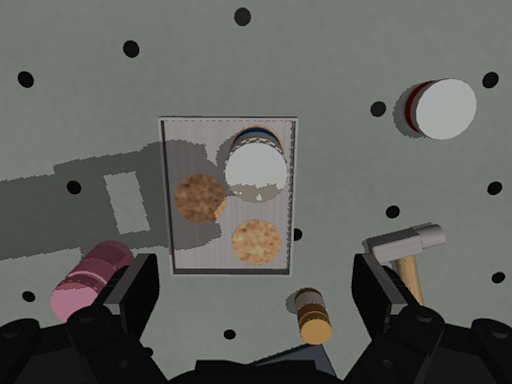

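White stands on its pad, lid at (257,171) – same as before removal (257,170). Now green.

{"api": "move_arm", "payload": {
  "moves": [
    [-9,0,0,0.05],
    [-28,-1,0,0.13],
    [-58,-1,0,0.24],
    [-94,-2,0,0.36],
    [-132,-3,0,0.48],
    [-170,-4,0,0.6],
    [-208,-5,0,0.72],
    [-246,-6,0,0.84],
    [-284,-7,0,0.94],
    [-318,-7,0,1.03],
    [-346,-8,0,1.1],
    [-367,-8,0,1.14],
    [-380,-9,0,1.161],
    [-385,-9,0,1.161],
    [-385,-9,0,1.161],
    [-385,-9,0,1.161]
  ]
}}

```text
time_s: 56.15
position: [0.493, -0.3234, 0.2512]
tool_rot: [[0.988, 0.158, -0.0], [0.158, -0.988, 0.0], [-0.0, -0.0, -1.0]]
ft_force: [0.6, 0.5, 0.4]
grip_width: 0.0853
```

```bash
python3 - <<'E'
from h import *
go(.4925,-.324,.0645,-81)
im=env.get_image('wrist'); cv2.imwrite('pics/w19.png',im[:,:,::-1])
E
```

```text
t 56.15 pos [ 0.493  -0.3234  0.2512] q1,q6 [-44.8  36.2] yaw_y -80.9 MOVE [ -0.5   0.6 186.7] 0.001 F [0.6 0.5 0.4] w 0.0853
```

View pics/w19.png

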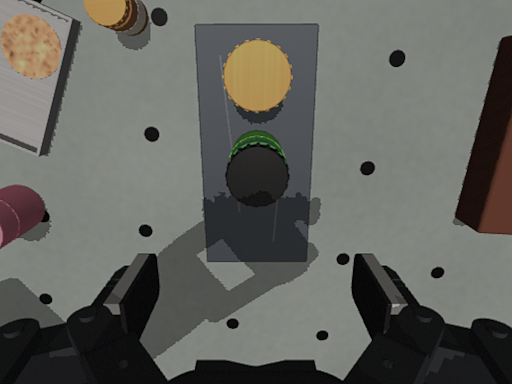

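Green at (257,175), as left.

{"api": "move_arm", "payload": {
  "moves": [
    [0,0,30,0],
    [0,0,60,0],
    [0,0,90,0],
    [0,0,115,0],
    [0,0,137,0],
    [0,0,155,0],
    [0,0,169,0],
    [0,0,179,0],
    [0,0,185,0],
    [0,0,187,0],
    [0,0,187,0],
    [0,0,187,0]
  ]
}}

```text
time_s: 57.4
position: [0.4929, -0.3244, 0.0649]
tool_rot: [[0.988, 0.156, 0.001], [0.156, -0.988, -0.001], [0.001, 0.001, -1.0]]
ft_force: [0.5, -0.7, 0.8]
grip_width: 0.0852
```

{"api": "move_arm", "payload": {
  "moves": [
    [0,0,0,0],
    [0,0,0,0],
    [0,0,0,0],
    [0,0,0,0],
    [0,0,0,0],
    [0,0,0,0],
    [0,0,0,0],
    [0,0,0,0],
    [0,0,0,0],
    [0,0,0,0]
  ],
  "grip": 1,
  "grip_force": 40
}}

```text
time_s: 58.4
position: [0.4929, -0.3245, 0.065]
tool_rot: [[0.988, 0.156, 0.001], [0.156, -0.988, -0.001], [0.001, 0.001, -1.0]]
ft_force: [-0.7, 0.7, 5.3]
grip_width: 0.0566
```

{"api": "move_arm", "payload": {
  "moves": [
    [0,0,-10,0],
    [0,0,-25,0],
    [0,0,-45,0],
    [0,0,-70,0],
    [0,0,-95,0],
    [0,0,-120,0],
    [0,0,-140,0],
    [0,0,-150,0],
    [0,0,-152,0],
    [0,0,-152,0],
    [0,0,-152,0]
  ]
}}

```text
time_s: 59.5
position: [0.4923, -0.3239, 0.215]
tool_rot: [[0.988, 0.156, -0.002], [0.156, -0.988, 0.002], [-0.001, -0.002, -1.0]]
ft_force: [-0.1, -0.1, -4.4]
grip_width: 0.0566
```

```bash
python3 - <<'E'
from h import *
go(.5165,.0076,.215,75.5)
E
```

```text
t 59.5 pos [ 0.4923 -0.3239  0.215 ] q1,q6 [-44.8  36.2] yaw_y -81.0 MOVE [  75.6 -323.7    0.6] 0.41 F [-0.1 -0.1 -4.4] w 0.0566
```

{"api": "move_arm", "payload": {
  "moves": [
    [2,-9,0,0.02],
    [6,-27,0,0.05],
    [13,-55,0,0.09],
    [21,-89,0,0.13],
    [29,-124,0,0.18],
    [37,-159,0,0.22],
    [45,-194,0,0.26],
    [53,-229,0,0.3],
    [61,-261,0,0.34],
    [68,-289,0,0.37],
    [72,-309,0,0.4],
    [75,-320,0,0.41],
    [76,-324,0,0.41],
    [76,-324,0,0.41],
    [76,-324,0,0.41],
    [76,-324,0,0.41]
  ]
}}

```text
time_s: 61.1
position: [0.5171, 0.007, 0.2162]
tool_rot: [[0.968, -0.251, -0.0], [-0.251, -0.968, -0.0], [-0.0, 0.0, -1.0]]
ft_force: [-0.6, 0.5, -3.4]
grip_width: 0.0563
```

```bash
python3 - <<'E'
from h import *
go(.5167,.0076,.0605,75.5)
im=env.get_image('wrist'); cv2.imwrite('pics/w20.png',im[:,:,::-1])
E
```

```text
t 61.1 pos [0.5171 0.007  0.2162] q1,q6 [-12.4  92.2] yaw_y -104.6 MOVE [ -0.5  -0.5 155.7] -0.001 F [-0.6  0.5 -3.4] w 0.0563
```

View pics/w20.png

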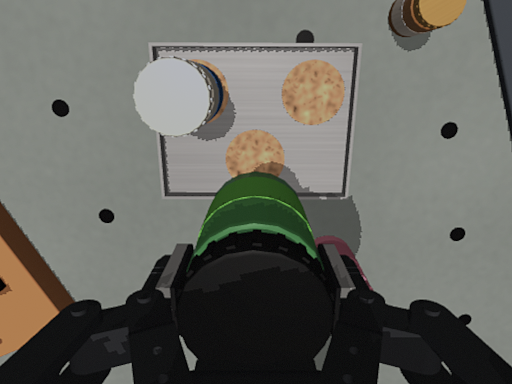

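Front pad at (256,155), in line; lowering.

{"api": "move_arm", "payload": {
  "moves": [
    [0,0,15,0],
    [-1,0,40,0],
    [-1,0,70,0],
    [-1,0,95,0],
    [-1,0,118,0],
    [-1,0,136,0],
    [-1,0,146,0],
    [-1,0,152,0],
    [-1,0,155,0],
    [-1,0,156,0],
    [-1,0,156,0]
  ]
}}

```text
time_s: 62.25
position: [0.5165, 0.0078, 0.0608]
tool_rot: [[0.968, -0.25, 0.001], [-0.25, -0.968, -0.0], [0.001, -0.0, -1.0]]
ft_force: [0.1, 0.4, -2.6]
grip_width: 0.0569
```

{"api": "move_arm", "payload": {
  "moves": [
    [0,0,1,0],
    [0,0,2,0],
    [0,0,2.5,0],
    [0,0,2.5,0]
  ]
}}

```text
time_s: 62.65
position: [0.5163, 0.0079, 0.0581]
tool_rot: [[0.968, -0.251, 0.0], [-0.251, -0.968, -0.0], [0.0, -0.0, -1.0]]
ft_force: [-0.0, -0.6, -0.7]
grip_width: 0.0569
```

{"api": "move_arm", "payload": {
  "moves": [
    [0,0,0.7,0],
    [0,0,0.7,0]
  ]
}}

```text
time_s: 62.85
position: [0.5164, 0.0078, 0.058]
tool_rot: [[0.968, -0.25, 0.001], [-0.25, -0.968, -0.0], [0.001, 0.0, -1.0]]
ft_force: [-1.7, -0.6, 7.1]
grip_width: 0.0567
```

{"api": "move_arm", "payload": {
  "moves": [
    [0,0,0,0],
    [0,0,0,0],
    [0,0,0,0],
    [0,0,0,0],
    [0,0,0,0],
    [0,0,0,0],
    [0,0,0,0],
    [0,0,0,0]
  ],
  "grip": 0
}}

```text
time_s: 63.65
position: [0.5162, 0.0079, 0.0571]
tool_rot: [[0.968, -0.251, 0.0], [-0.251, -0.968, -0.0], [0.0, 0.0, -1.0]]
ft_force: [-0.1, -0.5, -0.0]
grip_width: 0.0851
```

{"api": "move_arm", "payload": {
  "moves": [
    [0,0,-10,0],
    [0,0,-30,0],
    [0,0,-60,0],
    [0,0,-95,0],
    [0,0,-130,0],
    [0,0,-160,0],
    [0,0,-184,0],
    [0,0,-194,0],
    [0,0,-194,0],
    [0,0,-194,0]
  ]
}}

```text
time_s: 64.65
position: [0.5157, 0.008, 0.2501]
tool_rot: [[0.968, -0.25, -0.002], [-0.25, -0.968, 0.0], [-0.002, 0.0, -1.0]]
ft_force: [0.3, -0.9, 0.2]
grip_width: 0.0849
```

```bash
python3 - <<'E'
from h import *
go(.5765,-.3108,.251,-81)
im=env.get_image('wrist'); cv2.imwrite('pics/w21.png',im[:,:,::-1])
E
```

```text
t 64.65 pos [0.5157 0.008  0.2501] q1,q6 [-12.3  92.2] yaw_y -104.5 MOVE [138.7 293.4  -1.1] -0.41 F [ 0.3 -0.9  0.2] w 0.0849
```

View pics/w21.png

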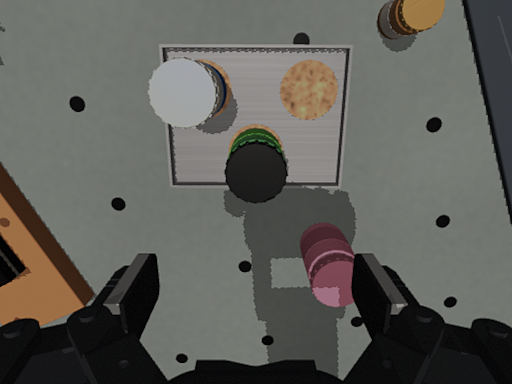

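Green is back on its pad, lid at (256,172) as before. Now amber.

{"api": "move_arm", "payload": {
  "moves": [
    [4,8,0,-0.02],
    [12,26,0,-0.05],
    [25,54,0,-0.09],
    [41,87,0,-0.13],
    [57,121,0,-0.18],
    [73,155,0,-0.22],
    [89,189,0,-0.26],
    [104,221,0,-0.3],
    [117,248,0,-0.34],
    [127,270,0,-0.37],
    [135,285,0,-0.4],
    [138,292,0,-0.41],
    [139,293,0,-0.41],
    [139,293,0,-0.41],
    [139,293,0,-0.41]
  ]
}}

```text
time_s: 66.2
position: [0.5774, -0.3096, 0.2512]
tool_rot: [[0.988, 0.157, -0.0], [0.157, -0.988, 0.0], [-0.0, -0.0, -1.0]]
ft_force: [-0.6, 0.4, -0.2]
grip_width: 0.0855
```

```bash
python3 - <<'E'
from h import *
go(.5765,-.3108,.0635,-81)
im=env.get_image('wrist'); cv2.imwrite('pics/w22.png',im[:,:,::-1])
E
```

```text
t 66.2 pos [ 0.5774 -0.3096  0.2512] q1,q6 [-38.5  42.4] yaw_y -81.0 MOVE [ -1.    1.1 187.7] 0.0 F [-0.6  0.4 -0.2] w 0.0855
```

View pics/w22.png

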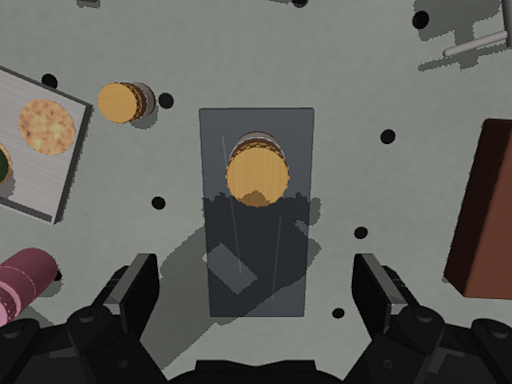

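The jar on the slate at (258,177) is the one I put there; the small look-alike remains at (120,103).

{"api": "move_arm", "payload": {
  "moves": [
    [-1,0,30,0],
    [-1,0,60,0],
    [-1,0,90,0],
    [-1,0,115,0],
    [-1,0,137,0],
    [-1,0,155,0],
    [-1,0,170,0],
    [-1,0,180,0],
    [-1,0,186,0],
    [-1,0,188,0],
    [-1,0,188,0],
    [-1,0,188,0]
  ]
}}

```text
time_s: 67.45
position: [0.5766, -0.3109, 0.0639]
tool_rot: [[0.988, 0.156, 0.001], [0.156, -0.988, -0.001], [0.001, 0.001, -1.0]]
ft_force: [-0.6, -0.6, 0.1]
grip_width: 0.0855
```

{"api": "move_arm", "payload": {
  "moves": [
    [0,0,0,0],
    [0,0,0,0],
    [0,0,0,0],
    [0,0,0,0],
    [0,0,0,0],
    [0,0,0,0],
    [0,0,0,0],
    [0,0,0,0],
    [0,0,0,0],
    [0,0,0,0]
  ],
  "grip": 1,
  "grip_force": 40
}}

```text
time_s: 68.45
position: [0.5766, -0.311, 0.0639]
tool_rot: [[0.988, 0.156, 0.001], [0.156, -0.988, -0.001], [0.001, 0.001, -1.0]]
ft_force: [-0.2, -0.1, 5.4]
grip_width: 0.0568
```

{"api": "move_arm", "payload": {
  "moves": [
    [0,0,-10,0],
    [0,0,-25,0],
    [0,0,-45,0],
    [0,0,-70,0],
    [0,0,-95,0],
    [0,0,-120,0],
    [0,0,-140,0],
    [0,0,-150,0],
    [0,0,-152,0],
    [0,0,-152,0],
    [0,0,-152,0]
  ]
}}

```text
time_s: 69.55
position: [0.576, -0.3105, 0.2137]
tool_rot: [[0.988, 0.156, -0.002], [0.156, -0.988, 0.002], [-0.002, -0.002, -1.0]]
ft_force: [0.9, 0.2, -2.9]
grip_width: 0.0567
```

```bash
python3 - <<'E'
from h import *
go(.5685,-.067,.214,-14.5)
E
```

```text
t 69.55 pos [ 0.576  -0.3105  0.2137] q1,q6 [-38.7  42.3] yaw_y -81.0 MOVE [ 3.060e+01 -2.417e+02  1.000e-01] -1.161 F [ 0.9  0.2 -2.9] w 0.0567
```

{"api": "move_arm", "payload": {
  "moves": [
    [1,-7,0,-0.05],
    [3,-22,0,-0.13],
    [6,-45,0,-0.24],
    [9,-70,0,-0.36],
    [12,-95,0,-0.48],
    [15,-120,0,-0.6],
    [18,-145,0,-0.72],
    [21,-170,0,-0.84],
    [24,-195,0,-0.95],
    [27,-215,0,-1.04],
    [29,-230,0,-1.11],
    [30,-238,0,-1.15],
    [31,-242,0,-1.161],
    [31,-242,0,-1.161],
    [31,-242,0,-1.161],
    [31,-242,0,-1.161]
  ]
}}

```text
time_s: 71.15
position: [0.5692, -0.0675, 0.215]
tool_rot: [[0.252, 0.968, -0.0], [0.968, -0.252, -0.0], [-0.0, -0.0, -1.0]]
ft_force: [-0.0, -0.5, -2.9]
grip_width: 0.0566
```

```bash
python3 - <<'E'
from h import *
go(.5687,-.067,.0595,-14.5)
im=env.get_image('wrist'); cv2.imwrite('pics/w23.png',im[:,:,::-1])
E
```

```text
t 71.15 pos [ 0.5692 -0.0675  0.215 ] q1,q6 [-18.6  -4. ] yaw_y -14.6 MOVE [  0.4  -0.6 155.5] -0.001 F [-0.  -0.5 -2.9] w 0.0566
```

View pics/w23.png

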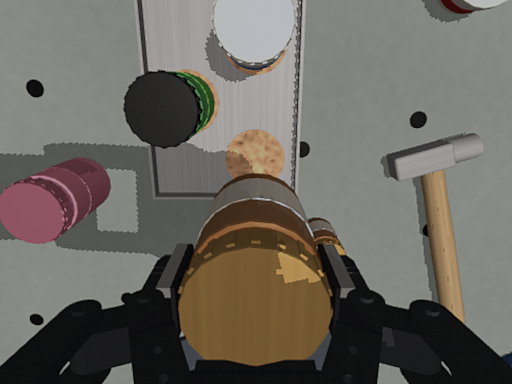

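Right pad at (255,153) in line. Lowering.

{"api": "move_arm", "payload": {
  "moves": [
    [0,0,15,0],
    [0,0,40,0],
    [0,0,70,0],
    [0,0,95,0],
    [0,0,118,0],
    [0,0,136,0],
    [0,0,146,0],
    [0,0,152,0],
    [0,0,155,0],
    [0,0,156,0],
    [0,0,156,0]
  ]
}}

```text
time_s: 72.3
position: [0.5695, -0.0669, 0.0597]
tool_rot: [[0.25, 0.968, 0.001], [0.968, -0.25, -0.0], [-0.0, 0.001, -1.0]]
ft_force: [0.7, 0.4, -3.2]
grip_width: 0.0563
```

{"api": "move_arm", "payload": {
  "moves": [
    [0,0,1,0],
    [0,0,2,0],
    [0,0,2.5,0],
    [0,0,2.5,0]
  ]
}}

```text
time_s: 72.7
position: [0.5693, -0.0669, 0.0569]
tool_rot: [[0.25, 0.968, 0.0], [0.968, -0.25, -0.0], [-0.0, 0.0, -1.0]]
ft_force: [-0.5, 0.5, 0.9]
grip_width: 0.0565
```

{"api": "move_arm", "payload": {
  "moves": [
    [0,0,0.5,0],
    [0,0,0.5,0]
  ]
}}

```text
time_s: 72.9
position: [0.5693, -0.0669, 0.0568]
tool_rot: [[0.25, 0.968, 0.001], [0.968, -0.25, -0.0], [-0.0, 0.001, -1.0]]
ft_force: [-1.9, -0.0, 5.2]
grip_width: 0.0565
```

{"api": "move_arm", "payload": {
  "moves": [
    [0,0,0,0],
    [0,0,0,0],
    [0,0,0,0],
    [0,0,0,0],
    [0,0,0,0],
    [0,0,0,0],
    [0,0,0,0],
    [0,0,0,0]
  ],
  "grip": 0
}}

```text
time_s: 73.7
position: [0.5692, -0.0668, 0.0561]
tool_rot: [[0.25, 0.968, 0.0], [0.968, -0.25, 0.0], [0.0, 0.0, -1.0]]
ft_force: [0.7, -0.2, 0.1]
grip_width: 0.0854
```

{"api": "move_arm", "payload": {
  "moves": [
    [0,0,-10,0],
    [0,0,-30,0],
    [0,0,-60,0],
    [0,0,-95,0],
    [0,0,-130,0],
    [0,0,-160,0],
    [0,0,-184,0],
    [0,0,-194,0],
    [0,0,-194,0],
    [0,0,-194,0]
  ]
}}

```text
time_s: 74.7
position: [0.5688, -0.0667, 0.249]
tool_rot: [[0.25, 0.968, -0.002], [0.968, -0.25, 0.001], [0.0, -0.002, -1.0]]
ft_force: [0.9, -0.2, -0.0]
grip_width: 0.0852
```

{"api": "move_arm", "payload": {
  "moves": [
    [-20,-10,0,0],
    [-60,-30,0,0],
    [-100,-50,0,0],
    [-140,-70,0,0],
    [-175,-88,0,0],
    [-195,-98,0,0],
    [-200,-100,0,0],
    [-200,-100,0,0],
    [-200,-100,0,0]
  ]
}}

```text
time_s: 75.6
position: [0.4227, -0.2347, 0.2496]
tool_rot: [[0.25, 0.968, -0.001], [0.968, -0.25, 0.001], [0.001, -0.001, -1.0]]
ft_force: [-0.1, 0.7, -0.2]
grip_width: 0.0859
```

```bash
python3 - <<'E'
from h import *
o=env.observe(); print(o['time_s'],o['position'],o['ft_force'])
for n in('top','scene','wrist'):
  im=env.get_image(n); cv2.imwrite(f'pics/{n}9.png',im[:,:,::-1])
a=cv2.imread('pics/top0.png'); b=cv2.imread('pics/top9.png')
s=lambda i:cv2.resize(i[150:250,190:315],None,fx=3,fy=3,interpolation=cv2.INTER_CUBIC)
cv2.imwrite('pics/cmp.png',np.hstack([s(a),s(b)]))
E
```

```text
75.6 [ 0.42271245 -0.23472287  0.2495512 ] [-0.064452    0.66701427 -0.24931396]
```

View pics/top9.png

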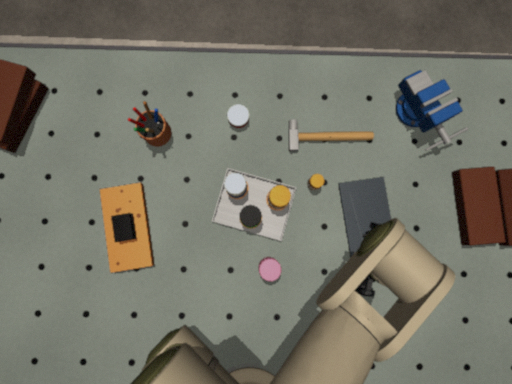

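View pics/scene9.png

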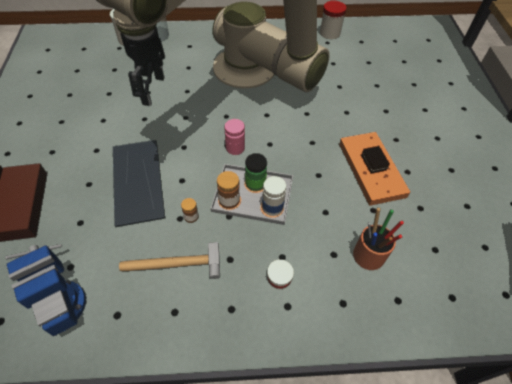

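View pics/cmp.png

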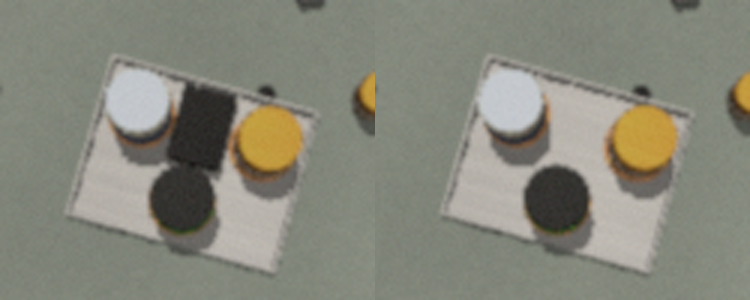

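The before/after crops match within about a pixel (roughly 2 mm) for every jar. Bystanders look unmoved in both pictures, and the block is on the brick. Handing in.

```bash
python3 -c "
from rig import env
print(env.close_job(), env.observe()['time_s'])"
```

```text
the job is handed in; nothing more can be done
the job is handed in; nothing more can be done
```

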